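# Load the charged pack into the dust extractor and shut its cover

### The job

Take the charged battery pack out of its charger and slide it down into the battery well of the dust extractor without letting it drop in, pressing it fully home until the spring catch clicks in behind its rib. Then lower the hinged battery cover gently until it is fully shut, without slamming it. Leave everything else on the bench where it stands.

Things in the scene. Friction and masses are not known exactly. Their poses are not given: they have to be found in the camera images.
- pack_center (a point): The battery pack to load: black with a grey grip, 110 mm long, 0.3 to 0.5 kg, standing nose down and loose in the charger. This point: on its long axis, 55 mm from either end. z runs from nose to grip (up at the start); -x is the side with the catch rib. The nose is tapered for 14 mm (48 x 38 mm growing to 60 x 50); the body, 60 (x) by 50 (y) mm, ends in a flat shoulder 72 mm from the nose end.
- pack_grip (a point): Centre of the pack's grip block, 91 mm from the nose end (36 mm beyond pack_center along z): 34 mm (x) by 40 mm (y), from the shoulder at 72 mm to the top at 110 mm. Axes as pack_center.
- pack_rib (a point): Catch rib on the pack's -x face, at the middle of its square upper edge, 68 mm from the nose end. The rib stands 8 mm out of the face, is 24 mm wide (y), runs from 42 to 68 mm with a long bevel on its nose side (42 to 58 mm) and square on its grip side.
- charger: Black drop-in charger fixed to the bench, 94 (x) by 96 (y) by 42 mm high, front lip 15 mm farther at -x; origin at the centre of its underside, z up. Its pocket (66 x 55 mm, floor 18 mm up, 24 mm deep) holds the pack upright with 2 to 3 mm play, axes along the charger's. It is in one of three places at negative y; the big pack and the mallet are in the others.
- bay: Battery well in the sloping panel of the dust extractor, a box 360 x 280 x 204 mm fixed to the bench. Origin: centre of the well's mouth, in the panel's face, 158 mm above the bench. z straight out of the panel (35 degrees from vertical, towards the robot), x up the slope, y level. Mouth 63 (x) by 53 (y) mm, well 70 mm deep; a slot for the rib, 29 mm wide, 9.5 mm deep, in its lower (-x) edge.
- bay_home (a point): Where pack_center is when the pack is home: 15 mm below the mouth's centre on the well's axis. The pack slides in along -z, its own x, y, z along these axes (the bay's), so with the rib down the slope. Home, the nose stands on the well's floor, the shoulder 2 mm above the panel and the grip 2 to 40 mm above it. The panel beside the grip is flat and clear for 140 mm either way along y.
- catch (a joint): The steel spring catch on the panel at the well's lower edge: 0 at rest, up to 0.0095 m when pushed aside (down the slope). The rib's bevel starts to push it when the pack is about 22 mm short of home; it snaps back to 0 over the rib's square side when the pack is home. Its spring gives 5 to 8 N; sliding the pack past it takes a push of 3 to 15 N along the well beyond the pack's weight.
- catch_nose (a point): Tip of the catch's nose, at the panel's face, 32 mm down the slope from the mouth's centre at rest; 21 mm wide, bevelled on top. At rest it overlaps the rib by 6 mm and clears the pack's body by 2 mm. Catch and guides stand up to 20 mm above the panel, 32 to 67 mm down the slope, within 17 mm of the middle. Axes as the bay's.
- cover (a joint): Angle of the battery cover: 0 fully shut over the panel, growing as it opens (1.85 to 2.1 rad at the start; stop at 2.12). A stiff hinge: it stays where it is left, and takes about 2 N at its free edge to move.
- cover_hinge (a point): Middle of the cover's hinge line, in the panel's face, 80 mm up the slope from the mouth's centre. Axes turn with the cover (shut, they are the bay's): y along the hinge line, the cover reaches 150 mm along its -x, its outer face looks along its +z. It is a hollow grey hood, 150 (x) by 134 (y) by 56 mm deep (z), walls 4 mm, open below; shut, it clears the grip of a pack that is home by 12 mm.
- cover_edge (a point): Middle of the free edge of the cover's flat outer face: 150 mm along the cover's -x and 56 mm along its z from the hinge. Below it on the front wall a finger lip, 56 mm wide and 5 mm thick, stands 14 mm out, 10 mm above the rim. Axes as cover_hinge.
- big_pack_center (a point): Bystander: a larger battery of another tool, 112 x 74 x 61 mm, lying flat, without grip block or rib; its centre.
- mallet_center (a point): Bystander: carver's round wooden mallet standing on its head, 236 mm tall, head up to 88 mm across and 118 mm high, handle 33 mm thick; a point half-way up.
- glue_center (a point): Bystander: upright white glue bottle, 60 mm across, 165 mm tall; a point half-way up.
- gouge_long_center (a point): Bystander: carving gouge lying on the bench, 245 mm long, 27 mm thick; the point where handle and blade meet, x along the blade.
- gouge_short_center (a point): Bystander: shorter gouge lying on the bench, 205 mm long, 27 mm thick; the point where handle and blade meet, x along the blade.
- scroll_block_center (a point): Bystander: wooden block with a carved scroll, 85 x 115 x 38 mm; its centre.
- marking_gauge_center (a point): Bystander: wooden marking gauge, stock 60 x 22 x 50 mm with a beam 190 mm long along its y; centre of the stock.
Not all that is in view belongs to the job. What is shaped like the part that bears pack_center but blue, orange or red is not meant.

How it is judged:
By the outcome, as a careful person would: the job done as asked, in the order asked, and still so for the second after the job is handed in, with the robot touching nothing.
It also fails if it takes over 67 s, if anything falls off the work surface, if the arm or the gripper's body presses on something with over 40 N, if the wrist force passes 120 N, or if a joint passes its speed limit or range.

### The arm

A 6-joint arm with a two-finger parallel gripper is mounted at the origin on the work surface. World frame = base frame: x ahead of the robot, y to its left, z up, the work surface at z = 0. Lengths are in m, angles in rad, forces in N, time in s.
With the tool pointing down it reaches from about 0.25 to 0.775 m from the base axis. Payload 4 kg.
Tool frame: the origin (TCP) lies midway between the tips of the shut fingers; the grasp point (between the pads) lies robot.tcp_to_grasp behind it (robot.tcp_to_grasp is the distance from the TCP to the grasp point, in m); y points along the fingers, x is the direction in which the jaws open and shut, and the axes are right-handed (so a half turn about y gives the same grasp; the last joint's range is limited). The gripper opens to 94 mm and grips with 3 to 60 N. Pads are 16 mm wide; open, the fingers measure 119 mm over their backs; the gripper's body (75 mm by 177 mm) begins 78 mm behind the grasp point.
Start: joints at [1.194, 0.087, 1.371, -0, 1.684, -0.103], TCP at [0.149, 0.53, 0.181] pointing down, gripper open.
Joint ranges: [-3.1, 3.1], [-0.76, 2.03], [0.27, 2.55], [-1.08, 4.22], [0.17, 2.65], [-2.57, 2.57]. Speed limits (rad/s): [2.79, 2.79, 3.14, 3.14, 3.14, 3.14].

### API

Orientations are given as [roll, pitch, yaw] about the fixed x, y, z axes, in that order (R = Rz(yaw) Ry(pitch) Rx(roll)).
In Python, from bench import robot gives the robot as it stands.
- The arm moves only by the tool arm_command, never from a script. Its argument "series" is text: rows parted by semicolons, each of 7 numbers parted by spaces: the turn, a rotation vector about the tool's x, y, z in rad, then the shift along the tool's x, y, z in m, then the finger opening in m, from 0 to 0.094. A call has 1 to 12 rows; each row shifts and turns the pose as measured when the row begins, along the tool's axes as they then stand; what a row does not reach is not made up. A row lasts 1/10 s, in which the tool goes at most 50 mm and 8.59 degrees, less where a joint would pass 70% of its speed; a pose out of reach is approached as far as the arm can. A call with a gripper value outside its range is refused whole. The fingers move at their own pace and stop on an object; the grip force is fixed at half the most. Time passes only in rows, so rows that do not move let the fingers close. It gives the time, the measured TCP pose, the force and the opening at its end, in the units of the state.
- robot.get_obs(): the state, without advancing time (a new reading comes with each control period).
- robot.snapshot(name): name is "scene" or "top" or "wrist"; returns the picture (420x560x3 uint8, blue, green, red); there is no depth.
- robot.camera_params(name): a dict with "fx", "fy", "cx", "cy" (pixels), "extrinsics" (4x4, takes a point from camera to world coordinates). Camera axes: x right, y up, looking along -z (the intrinsics and any distortion apply to the point x, -y, -z); pixel columns grow to the right and rows downward; lengths in m; the calibration is good to about 2 mm. The wrist camera is an equidistant fisheye: a pixel r from the principal point sees the ray r / f radians off the axis. A picture is of the moment at which its call begins: read the wrist's pose just before it. camera_params takes no time and is no camera call; for the wrist camera it gives the pose at the moment of the call.
- robot.close_job(): hands the job in, once; it reports no verdict.
Trained networks look in the newest picture that a camera, given by its name, has taken for a name from the list of things; names that differ only in an ending like _2 or _b are one class to them, and where a whole thing is asked for, a point or a joint stands for the part that bears it (a point fixed in the world has none). Each returns a list of dicts, best first, with "score" (0 to 1); they miss things now and then, are a little off and sometimes report something else, mostly with a low value. They report only what shows in the picture. A call takes as long as a camera call. They do not tell look-alikes from the thing itself.
- robot.spot_in(camera, target): "centre" ([x, y, z] in m, in the coordinates of the camera as it stood for that picture, good to about 4 mm: the middle of the surface that is visible of it).
The state is a dict: "time": time; "joint_positions": joint angles; "qvel": joint speeds; "joint_torque": joint torques, N m; "tool_pos": TCP position; "ee_rot": TCP orientation; "wrist_force": force on the tool from outside, world axes, zero at the start; "wrist_torque": the same for the moment, N m; "width": finger opening in m.
Only numpy, scipy, OpenCV 4.12 (cv2) and the standard library are available. Lean on these libraries where they do the work, as an engineer would, in place of code of your own. Each camera call takes 0.05 s, during which the arm holds its last target.

## Working session

There is one attempt and no reset: what is moved stays moved. The work goes in short steps, Python scripts to look and compute and a tool call to move; the robot and the scene stay as the last step left them, time stands still between calls to the robot, and variables do not carry over. Pictures are saved under pics/ and viewed, and the job is handed in when it is done.

Besides the shell and the picture viewer there is one more tool, called after "Call:" by a JSON object that holds its "op" and its "data", one argument or row to a line. arm_command: Moves the arm, as the interface text tells. Its arguments: {"type":"object","properties":{"series":{"type":"string"}},"required":["series"]}

```bash
ls; mkdir -p pics
python3 - <<'E'
from bench import robot
import cv2
o=robot.get_obs(); print(o); print(robot.tcp_to_grasp)
for n in ["scene","top","wrist"]:
    im=robot.snapshot(n); cv2.imwrite(f"pics/a_{n}.png",im)
    print(n,robot.camera_params(n))
E
```

```text
pics
{'time': 0.0, 'joint_positions': array([ 1.19390999e+00,  8.79084320e-02,  1.37223792e+00, -1.02080171e-05,
        1.68361379e+00, -1.03092366e-01]), 'qvel': array([-0.00087446, -0.00045873,  0.0003402 ,  0.00010469, -0.00324424,
        0.00109214]), 'joint_torque': array([ 2.43498653e-04, -3.40166652e+01, -3.02431262e+01,  7.18586636e-02,
        3.26931174e-02, -1.82814288e-04]), 'tool_pos': array([0.1484921 , 0.52894575, 0.18013799]), 'ee_rot': array([-1.57058336,  0.00215702,  1.29700144]), 'wrist_force': array([0.22827471, 0.06871057, 1.01948739]), 'wrist_torque': array([ 0.03320152, -0.02294405, -0.01792223]), 'width': 0.09386930270456395}
0.0188
scene {'fx': 458.52669756648754, 'fy': 458.52669756648754, 'cx': 275.93751972475627, 'cy': 209.7160281147474, 'extrinsics': array([[-0.77245129, -0.39742272,  0.49535259,  1.00511718],
       [ 0.63470409, -0.45649168,  0.62351108,  0.50193193],
       [-0.02167313,  0.79603425,  0.60486342,  0.73872166],
       [ 0.        ,  0.        ,  0.        ,  1.        ]])}
top {'fx': 437.64475310828215, 'fy': 437.64475310828215, 'cx': 277.4213376448012, 'cy': 212.0262624217848, 'extrinsics': array([[ 0.01843202,  0.99455491, -0.10257096,  0.43830007],
       [-0.99978344,  0.01932519,  0.00772089, -0.10056296],
       [ 0.00966105,  0.10240643,  0.99469573,  1.1735277 ],
       [ 0.        ,  0.        ,  0.        ,  1.        ]])}
wrist {'fx': 325.19226210127806, 'fy': 325.19226210127806, 'cx': 275.27721809685204, 'cy': 208.2621655659016, 'extrinsics': array([[ 0.27052382, -0.93414214, -0.23279891,  0.08268734],
       [ 0.96271024,  0.26188667,  0.06785547,  0.5499086 ],
       [-0.00241972, -0.24247441,  0.97015478,  0.38349622],
       [ 0.        ,  0.        ,  0.        ,  1.        ]])}
```

View pics/a_scene.png

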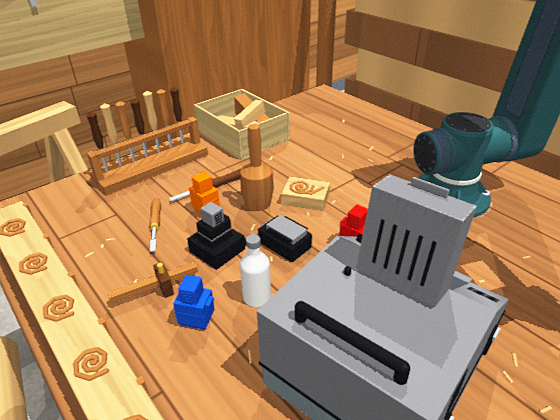

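View pics/a_top.png

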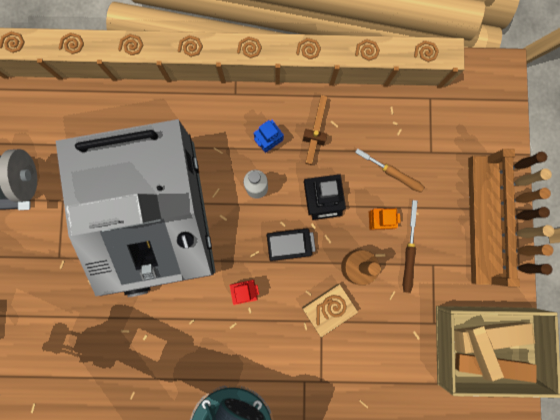

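View pics/a_wrist.png

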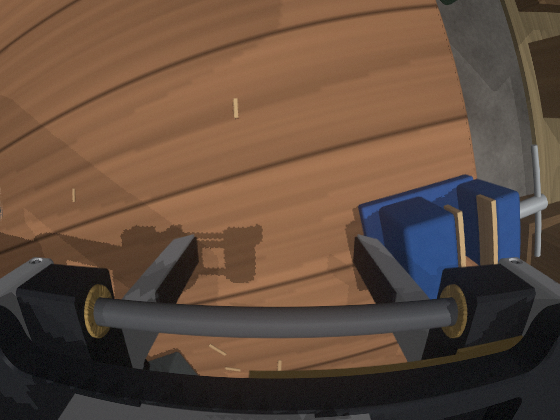

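```bash
cat > h.py <<'E'
import numpy as np, cv2
from scipy.spatial.transform import Rotation as R
from bench import robot
def proj(P,cp,fish=False):
    P=np.atleast_2d(P); E=cp["extrinsics"]; c=(P-E[:3,3])@E[:3,:3]
    x,y,z=c[:,0],-c[:,1],-c[:,2]
    if fish:
        r=np.hypot(x,y); th=np.arctan2(r,z); x=x/r*th;y=y/r*th
    else: x=x/z;y=y/z
    return np.stack([cp["cx"]+cp["fx"]*x,cp["cy"]+cp["fy"]*y],1)
def ray(px,cp,fish=False):
    u=(px[0]-cp["cx"])/cp["fx"];v=(px[1]-cp["cy"])/cp["fy"]
    if fish:
        t=np.hypot(u,v);s=np.sin(t)/t;d=np.array([u*s,-v*s,-np.cos(t)])
    else: d=np.array([u,-v,-1.])
    d=cp["extrinsics"][:3,:3]@d
    return cp["extrinsics"][:3,3],d/np.linalg.norm(d)
def onplane(px,cp,p0,n,fish=False):
    o,d=ray(px,cp,fish); return o+d*(np.dot(np.asarray(p0)-o,n)/np.dot(d,n))
def onz(px,cp,z,fish=False): return onplane(px,cp,[0,0,z],np.array([0,0,1.]),fish)
def tri(px1,c1,px2,c2):
    o1,d1=ray(px1,c1);o2,d2=ray(px2,c2)
    A=np.stack([d1,-d2],1);s=np.linalg.lstsq(A,o2-o1,rcond=None)[0]
    a=o1+s[0]*d1;b=o2+s[1]*d2
    return (a+b)/2,np.linalg.norm(a-b)
def Rt(rpy): return R.from_euler("xyz",rpy).as_matrix()
E
python3 - <<'E'
from h import *
for c in ["top","scene"]:
    robot.snapshot(c); cp=robot.camera_params(c); E=cp["extrinsics"]
    for t in ["pack_center","charger","bay","cover","catch","cover_edge"]:
        try: l=robot.spot_in(c,t)
        except Exception as e: print(t,e); continue
        for d in l[:5]:
            w=E[:3,:3]@np.array(d["centre"])+E[:3,3]; print(c,t,round(d["score"],2),w.round(3),proj(w,cp)[0].round())
a=cv2.imread("pics/a_top.png"); s=cv2.imread("pics/a_scene.png")
cv2.imwrite("pics/b1.png",cv2.resize(a[160:230,290:360],None,fx=8,fy=8,interpolation=cv2.INTER_CUBIC))
cv2.imwrite("pics/b2.png",cv2.resize(a[110:305,50:240],None,fx=3,fy=3,interpolation=cv2.INTER_CUBIC))
cv2.imwrite("pics/b3.png",cv2.resize(s[195:275,180:260],None,fx=7,fy=7,interpolation=cv2.INTER_CUBIC))
E
```

```text
top pack_center 0.84 [ 0.353 -0.033  0.074] [245. 291.]
top pack_center 0.8 [ 0.598 -0.22   0.094] [322. 194.]
top pack_center 0.7 [ 0.746 -0.083  0.072] [269. 137.]
top pack_center 0.63 [ 0.536 -0.368  0.073] [380. 220.]
top charger 0.74 [ 0.577 -0.226  0.043] [322. 205.]
top charger 0.43 [ 0.667 -0.427  0.027] [397. 173.]
top bay 0.59 [0.51  0.201 0.36 ] [112. 215.]
top cover 0.61 [0.514 0.203 0.358] [111. 213.]
top cover 0.44 [0.448 0.212 0.156] [138. 250.]
top cover_edge 0.56 [0.515 0.201 0.355] [113. 213.]
scene pack_center 0.95 [ 0.767 -0.066  0.073] [191. 302.]
scene pack_center 0.87 [ 0.615 -0.213  0.089] [215. 225.]
scene pack_center 0.71 [ 0.369 -0.02   0.085] [353. 223.]
scene pack_center 0.67 [ 0.554 -0.364  0.069] [203. 193.]
scene charger 0.71 [ 0.636 -0.192  0.032] [214. 253.]
scene bay 0.43 [0.411 0.261 0.151] [458. 280.]
scene cover 0.63 [0.547 0.231 0.31 ] [410. 234.]
scene catch 0.35 [ 0.64  -0.038  0.092] [252. 272.]
scene cover_edge 0.87 [0.548 0.233 0.309] [411. 236.]
```

View pics/b1.png

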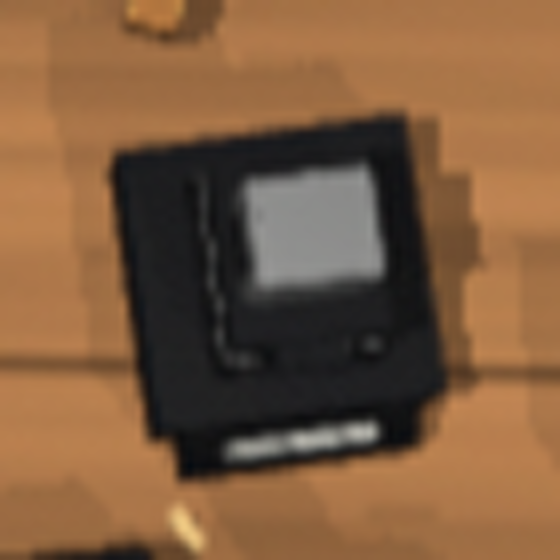

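View pics/b2.png

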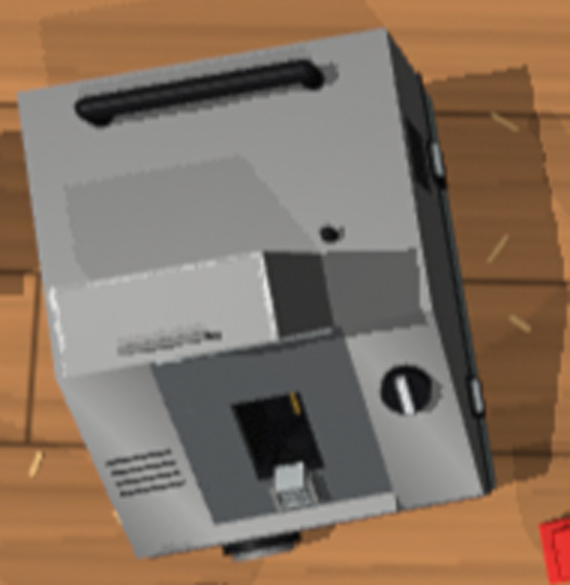

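View pics/b3.png

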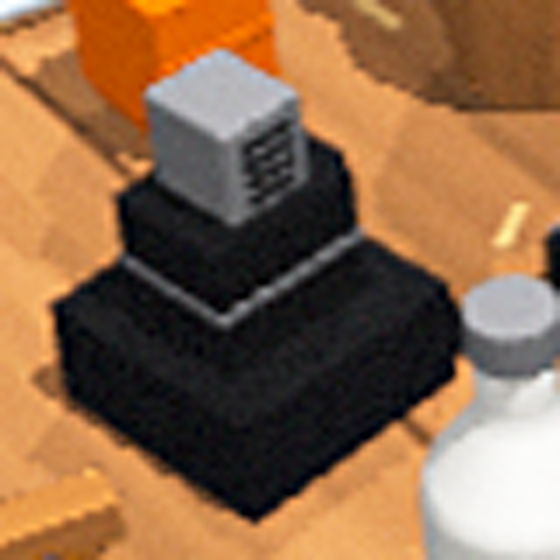

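Run:
```python
from h import *
ct=robot.camera_params("top");cs=robot.camera_params("scene")
g=[(243,180),(375,163),(385,275),(258,292)]
P=[onz((290+x/8-.5,160+y/8-.5),ct,.128) for x,y in g]
for p in P: print("grip",p.round(4))
c=np.mean(P,0);print("mean",c, "yaws",[np.degrees(np.arctan2(*(P[a]-P[b])[[1,0]])) for a,b in((0,3),(1,2))],[np.degrees(np.arctan2(*(P[a]-P[b])[[1,0]]))-90 for a,b in((0,1),(3,2))])
# charger top corners
g=[(115,155),(403,117),(445,385),(150,437)]
P=[onz((290+x/8-.5,160+y/8-.5),ct,.042) for x,y in g]
for p in P: print("chg",p.round(4))
print(np.mean(P,0))
# scene grip
print("tri grip top", [onz((180+x/7-.5,195+y/7-.5),cs,.128).round(4) for x,y in ((145,97),(218,50),(302,97),(238,142))])
# mouth in bay
b=lambda x,y:(50+x/3-.33,110+y/3-.33)
for q in [(232,403),(301,392),(323,467),(258,480)]: print("mouth z=.158",onz(b(*q),ct,.158).round(4))
for q in [(20,92),(383,30),(490,495),(138,555),(152,365),(345,335),(395,505),(215,523),(65,375),(275,338)]:print(q,onz(b(*q),ct,.204).round(4))
```

```text
grip [ 0.6212 -0.2101  0.128 ]
grip [ 0.6272 -0.2501  0.128 ]
grip [ 0.593  -0.2533  0.128 ]
grip [ 0.5871 -0.2149  0.128 ]
mean [ 0.60711007 -0.232087    0.128     ] yaws [np.float64(8.039894753163384), np.float64(5.314581868488149)] [np.float64(8.562271001324575), np.float64(8.806525549606164)]
chg [ 0.6437 -0.1771  0.042 ]
chg [ 0.6582 -0.2715  0.042 ]
chg [ 0.5699 -0.2855  0.042 ]
chg [ 0.5511 -0.1896  0.042 ]
[ 0.60571979 -0.2309227   0.042     ]
tri grip top [array([ 0.6289, -0.2421,  0.128 ]), array([ 0.5974, -0.2482,  0.128 ]), array([ 0.5911, -0.2092,  0.128 ]), array([ 0.6193, -0.203 ,  0.128 ])]
mouth z=.158 [0.4621 0.2373 0.158 ]
mouth z=.158 [0.4715 0.1847 0.158 ]
mouth z=.158 [0.4145 0.1652 0.158 ]
mouth z=.158 [0.4038 0.2143 0.158 ]
(20, 92) [0.691  0.3932 0.204 ]
(383, 30) [0.7447 0.1231 0.204 ]
(490, 495) [0.3975 0.0305 0.204 ]
(138, 555) [0.3498 0.284  0.204 ]
(152, 365) [0.4878 0.2821 0.204 ]
(345, 335) [0.5127 0.1414 0.204 ]
(395, 505) [0.3891 0.0995 0.204 ]
(215, 523) [0.3738 0.2296 0.204 ]
(65, 375) [0.4793 0.3454 0.204 ]
(275, 338) [0.5095 0.1929 0.204 ]
```

```bash
cat >> h.py <<'E'
from scipy.linalg import expm, logm
def pose(o=None):
    o=o or robot.get_obs(); T=np.eye(4);T[:3,:3]=Rt(o["ee_rot"]);T[:3,3]=o["tool_pos"];return T
def mk(Rm,p):
    T=np.eye(4);T[:3,:3]=Rm;T[:3,3]=p;return T
def plan(T0,T1,w,n=None,vmax=.04,wmax=.13,show=True):
    D=np.linalg.inv(T0)@T1
    rv=R.from_matrix(D[:3,:3]).as_rotvec()
    if n is None: n=int(max(1,np.ceil(np.linalg.norm(D[:3,3])/vmax),np.ceil(np.linalg.norm(rv)/wmax)))
    d=np.real(expm(np.real(logm(D))/n))
    r=R.from_matrix(d[:3,:3]).as_rotvec()
    s=" ".join(f"{v:.4f}" for v in list(r)+list(d[:3,3])+[w])
    if show: print(f"n={n}: {s}")
    return n,s
def bayR(psi):
    c,s=np.cos(psi),np.sin(psi);a=np.radians(35)
    x=np.array([np.cos(a)*c,np.cos(a)*s,np.sin(a)]);z=np.array([-np.sin(a)*c,-np.sin(a)*s,np.cos(a)])
    return np.stack([x,np.cross(z,x),z],1)
def toolR(B): # tool from pack/bay axes: x_t=y_b, y_t=-z_b, z_t=-x_b
    return np.stack([B[:,1],-B[:,2],-B[:,0]],1)
E
python3 - <<'E'
from h import *
B=bayR(np.radians(11.3)); O=np.array([.44,.206,.158])
T0=pose();
T1=T0.copy();T1[2,3]+=.10
plan(T0,T1,.06)
T2=mk(toolR(B),O+.16*B[:,2]);print(T2)
plan(T1,T2,.06)
E
```

```text
n=3: 0.0000 0.0000 -0.0000 0.0000 -0.0333 0.0000 0.0600
[[-1.95946144e-01  5.62457461e-01 -8.03272502e-01  3.50006806e-01]
 [ 9.80614659e-01  1.12390091e-01 -1.60509685e-01  1.88017585e-01]
 [ 1.38777878e-17 -8.19152044e-01 -5.73576436e-01  2.89064327e-01]
 [ 0.00000000e+00  0.00000000e+00  0.00000000e+00  1.00000000e+00]]
n=10: -0.0599 -0.0456 -0.0144 -0.0331 0.0046 -0.0223 0.0600
```

Call:
{"op": "arm_command", "data": {
  "series": "0 0 0 0 -0.034 0 0.094;0 0 0 0 -0.034 0 0.094;0 0 0 0 -0.034 0 0.094;-0.06 -0.046 -0.014 -0.033 0.005 -0.022 0.094;-0.06 -0.046 -0.014 -0.033 0.005 -0.022 0.094;-0.06 -0.046 -0.014 -0.033 0.005 -0.022 0.094;-0.06 -0.046 -0.014 -0.033 0.005 -0.022 0.094;-0.06 -0.046 -0.014 -0.033 0.005 -0.022 0.094"
}}

```text
time: 1.65
tool_pos: [0.2332, 0.347, 0.2712]
ee_rot: [-1.886, -0.03, 1.547]
wrist_force: [0.0, -0.2, 0.2]
width: 0.0941
```

Run:
```python
from h import *
B=bayR(np.radians(11.3)); O=np.array([.44,.206,.158])
print(robot.get_obs()["time"],pose());plan(pose(),mk(toolR(B),O+.16*B[:,2]),.094)
```

```text
1.65 [[ 0.02367162  0.31105676 -0.95009649  0.23322577]
 [ 0.99926464  0.02131238  0.0318742   0.34702745]
 [ 0.0301635  -0.95015234 -0.31032352  0.2711934 ]
 [ 0.          0.          0.          1.        ]]
n=5: -0.0581 -0.0424 -0.0144 -0.0332 0.0050 -0.0212 0.0940
```

Call:
{"op": "arm_command", "data": {
  "series": "-0.06 -0.043 -0.014 -0.034 0.005 -0.022 0.094;-0.06 -0.043 -0.014 -0.034 0.005 -0.022 0.094;-0.06 -0.043 -0.014 -0.034 0.005 -0.022 0.094;-0.06 -0.043 -0.014 -0.034 0.005 -0.022 0.094;-0.06 -0.043 -0.014 -0.034 0.005 -0.022 0.094;0 0 0 0 0 0 0.094"
}}

```text
time: 2.25
tool_pos: [0.3598, 0.1752, 0.2915]
ee_rot: [-2.199, 0.015, 1.772]
wrist_force: [-0.0, -0.5, 0.0]
width: 0.0941
```

Run:
```python
from h import *
B=bayR(np.radians(11.3)); O=np.array([.44,.206,.158])
o=robot.get_obs();print(o["time"],o["tool_pos"],o["joint_positions"].round(3));plan(pose(o),mk(toolR(B),O+.16*B[:,2]),.094)
cp=robot.camera_params("wrist");im=robot.snapshot("wrist");cv2.imwrite("pics/c_wrist.png",im);np.save("c_E.npy",cp["extrinsics"])
cv2.imwrite("pics/c_w2.png",cv2.resize(im[80:330,130:430],None,fx=2.5,fy=2.4,interpolation=cv2.INTER_CUBIC))
```

```text
2.25 [0.35978849 0.17515164 0.29154901] [ 0.468 -0.756  1.899 -0.17   1.392 -1.331]
n=1: 0.0176 0.0115 -0.0100 0.0146 -0.0023 0.0070 0.0940
```

View pics/c_wrist.png

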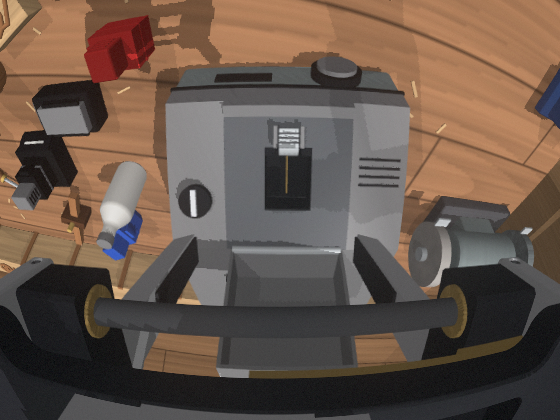

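Run:
```python
import cv2
im=cv2.imread("pics/c_wrist.png")
cv2.imwrite("pics/c_w3.png",cv2.resize(im[100:270,210:370],None,fx=4.5,fy=3.5,interpolation=cv2.INTER_CUBIC))
```

```text
(no output)
```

View pics/c_w3.png

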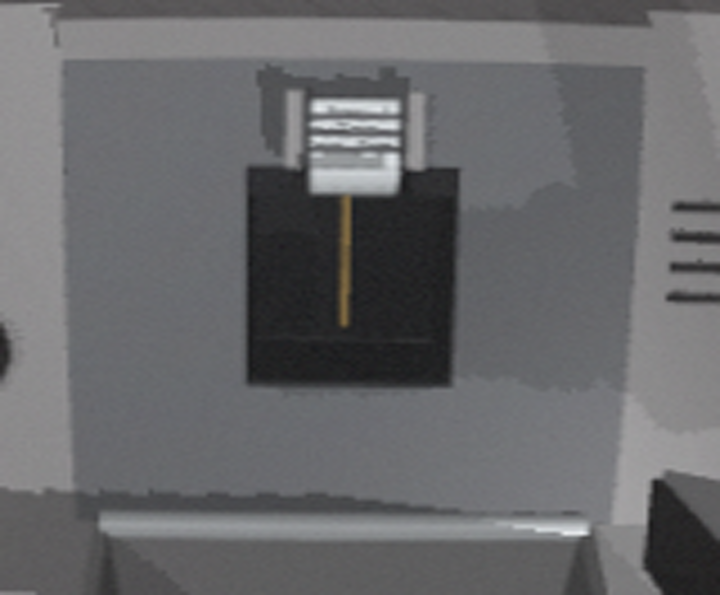

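Run:
```python
from h import *
from scipy.optimize import least_squares
cw=dict(robot.camera_params("wrist"));cw["extrinsics"]=np.load("c_E.npy")
ct=robot.camera_params("top")
L=np.array([[-.0315,-.0265,0],[-.0315,.0265,0],[.0315,.0265,0],[.0315,-.0265,0]])
U=np.array([(210+x/4.5-.4,100+y/3.5-.4) for x,y in[(248,168),(460,168),(452,384),(247,384)]])
Ut=np.array([(50+x/3-.33,110+y/3-.33) for x,y in[(232,403),(301,392)]])
def f(p,sep=False):
    B=bayR(p[3]);P=p[:3]+L@B.T
    a=proj(P,cw,True)-U; b=proj(P[[2,3]],ct)-Ut
    if sep: return a,b
    return np.r_[a.ravel(),0.5*b.ravel()*WT,(p[2]-.158)/.001*WZ]
for WT,WZ in((0,0),(0,1),(1,1),(1,0)):
    r=least_squares(f,[.44,.206,.158,.2]);print(WT,WZ,r.x.round(4),np.degrees(r.x[3]).round(2));a,b=f(r.x,True);print(a.round(2).tolist(),b.round(2).tolist())
# hinge line ends, cover
```

```text
0 0 [0.4234 0.2008 0.1711 0.206 ] 11.81
[[-2.06, 1.3], [1.78, 1.83], [1.93, -1.4], [-1.63, -1.81]] [[-2.74, 8.11], [-2.22, 7.34]]
0 1 [0.4346 0.2036 0.159  0.2064] 11.83
[[-0.89, 2.45], [0.56, 2.93], [0.85, -2.98], [-0.5, -3.36]] [[-1.89, 3.16], [-1.68, 2.45]]
1 1 [0.4354 0.2036 0.1585 0.2025] 11.6
[[-0.88, 2.62], [0.45, 3.25], [0.57, -2.82], [-0.66, -3.32]] [[-1.77, 2.77], [-1.56, 2.15]]
1 0 [0.4325 0.2029 0.1617 0.2018] 11.56
[[-1.18, 2.42], [0.75, 3.08], [0.8, -2.32], [-0.99, -2.84]] [[-1.99, 4.0], [-1.7, 3.38]]
```

```bash
cat > ov.py <<'E'
from h import *
def overlay(im,cp,O,psi,fish,s,box,out,th=None):
    B=bayR(psi);x0,y0,x1,y1=box
    big=cv2.resize(im[y0:y1,x0:x1],None,fx=s,fy=s,interpolation=cv2.INTER_CUBIC)
    def pl(L,col,close=True):
        p=proj(O+np.array(L,float)@B.T/1000,cp,fish); q=((p-[x0,y0]+.5)*s).astype(int)
        cv2.polylines(big,[q.reshape(-1,1,2)],close,col,1)
    pl([[-31.5,-26.5,0],[-31.5,26.5,0],[31.5,26.5,0],[31.5,-26.5,0]],(0,255,0))
    pl([[-41,-14.5,0],[-41,14.5,0],[-31.5,14.5,0],[-31.5,-14.5,0]],(0,255,255))
    pl([[-32,-10.5,0],[-32,10.5,0]],(0,0,255),False)
    pl([[80,-67,0],[80,67,0]],(255,0,255),False)
    pl([[-31.5,-26.5,-70],[-31.5,26.5,-70],[31.5,26.5,-70],[31.5,-26.5,-70]],(255,100,0))
    if th is not None:
        c,s_=np.cos(th),np.sin(th)
        def cv(x,y,z): # cover local -> bay
            return [80+ x*c+z*s_, y, -x*s_+z*c]
        for z in(0,56): pl([cv(0,-67,z),cv(0,67,z),cv(-150,67,z),cv(-150,-67,z)],(255,0,255) if z else (255,255,0))
    cv2.imwrite(out,big)
E
python3 - <<'E'
from ov import *
cw=dict(robot.camera_params("wrist"));cw["extrinsics"]=np.load("c_E.npy")
O=np.array([.4354,.2036,.158]);psi=.203
overlay(cv2.imread("pics/c_wrist.png"),cw,O,psi,True,4,(200,90,380,230),"pics/d1.png")
overlay(cv2.imread("pics/a_top.png"),robot.camera_params("top"),O,psi,False,4,(50,160,230,310),"pics/d2.png",1.95)
overlay(cv2.imread("pics/a_scene.png"),robot.camera_params("scene"),O,psi,False,4,(330,160,510,310),"pics/d3.png",1.95)
E
```

```text
(no output)
```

View pics/d1.png

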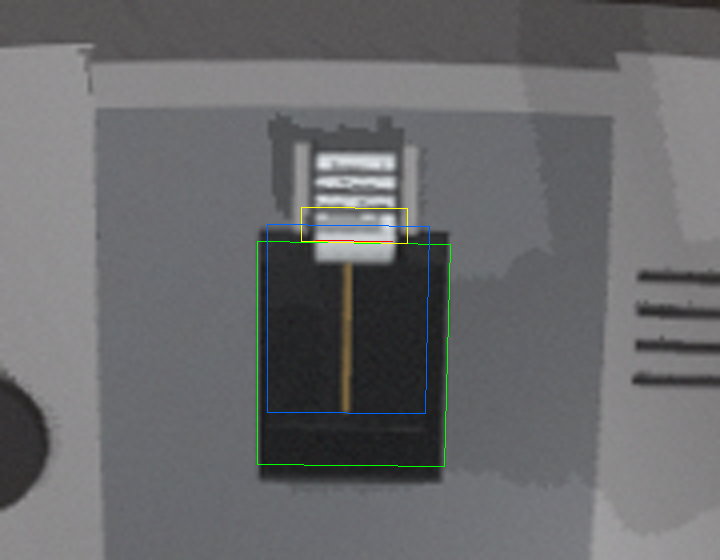

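View pics/d2.png

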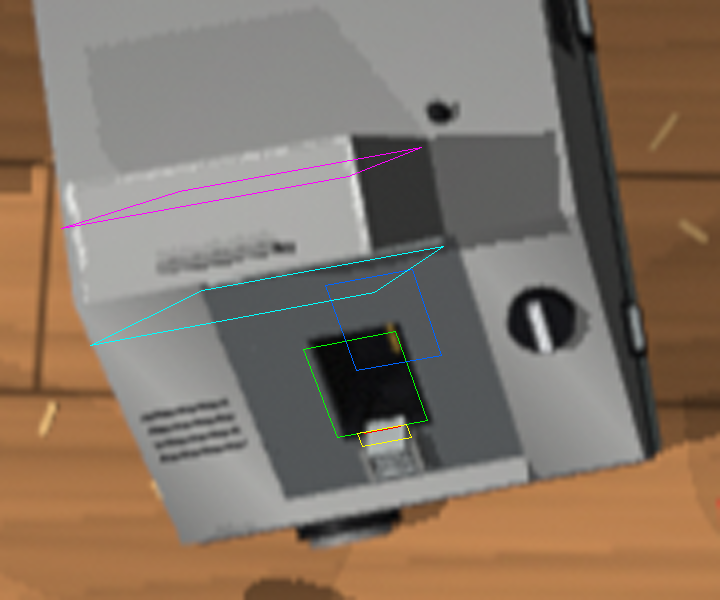

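View pics/d3.png

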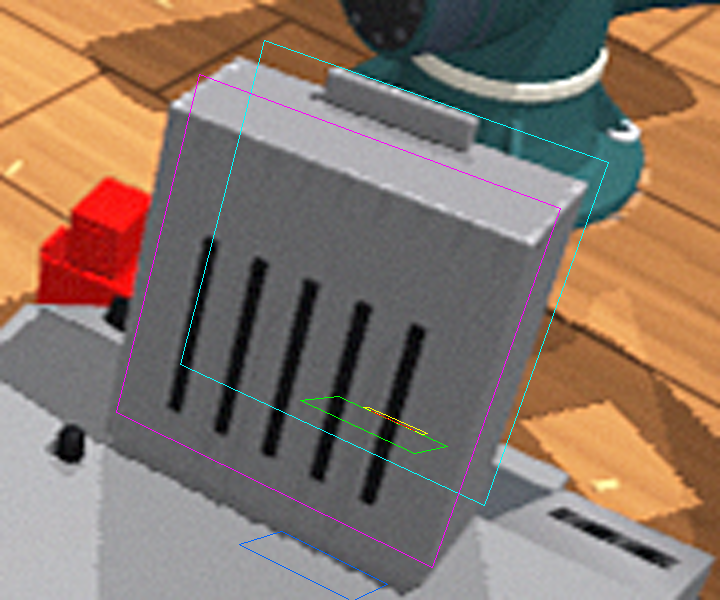

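Run:
```python
from ov import *
from scipy.optimize import least_squares
cw=dict(robot.camera_params("wrist"));cw["extrinsics"]=np.load("c_E.npy")
ct=robot.camera_params("top")
U=np.array([(210+x/4.5-.4,100+y/3.5-.4) for x,y in[(248,168),(460,168),(452,384),(247,384),(310,194),(401,194)]])
Ut=np.array([(50+x/3-.33,110+y/3-.33) for x,y in[(232,403),(301,392)]])
for e in(31.5,36,38,41):
  L=np.array([[-e,-26.5,0],[-e,26.5,0],[31.5,26.5,0],[31.5,-26.5,0],[-32,-10.5,0],[-32,10.5,0]])/1000
  def f(p,sep=False):
    B=bayR(p[3]);P=p[:3]+L@B.T
    a=proj(P,cw,True)-U; b=proj(P[[2,3]],ct)-Ut
    if sep: return a,b
    return np.r_[a.ravel(),b.ravel()*WT,(p[2]-.158)/.001*WZ]
  for WT,WZ in((0,0),(0,1),(.5,1)):
    r=least_squares(f,[.44,.206,.158,.2]);a,b=f(r.x,True);print(e,WT,WZ,r.x.round(4),round(r.cost,1),a.round(1).tolist(),b.round(1).tolist())
  if e==41: 
   overlay(cv2.imread("pics/c_wrist.png"),cw,r.x[:3],r.x[3],True,4,(200,90,380,250),"pics/d4.png",1.95)
   overlay(cv2.imread("pics/a_top.png"),ct,r.x[:3],r.x[3],False,4,(50,160,230,310),"pics/d5.png",1.95)
   overlay(cv2.imread("pics/a_scene.png"),robot.camera_params("scene"),r.x[:3],r.x[3],False,4,(330,160,510,310),"pics/d6.png",1.95)
```

```text
31.5 0 0 [0.4331 0.2033 0.1637 0.203 ] 35.2 [[-1.0, 4.1], [1.1, 4.7], [1.1, -0.6], [-0.7, -1.1], [0.1, -3.7], [-0.6, -3.5]] [[-2.5, 3.7], [-2.1, 3.1]]
31.5 0 1 [0.4378 0.2045 0.1585 0.2031] 36.6 [[-0.5, 4.4], [0.6, 5.0], [0.7, -1.4], [-0.3, -1.9], [0.3, -3.4], [-0.8, -3.2]] [[-2.1, 1.7], [-1.9, 1.1]]
31.5 0.5 1 [0.4382 0.2044 0.1582 0.1989] 38.0 [[-0.5, 4.4], [0.5, 5.1], [0.5, -1.3], [-0.5, -1.9], [0.3, -3.4], [-0.8, -3.1]] [[-2.0, 1.5], [-1.8, 1.0]]
36 0 0 [0.4389 0.2047 0.1596 0.2034] 8.9 [[-0.5, 1.8], [0.7, 2.4], [0.7, -0.0], [-0.3, -0.5], [0.3, -2.0], [-0.8, -1.7]] [[-2.3, 1.2], [-2.1, 0.6]]
36 0 1 [0.4402 0.205  0.1581 0.2034] 9.0 [[-0.4, 1.9], [0.5, 2.5], [0.6, -0.2], [-0.1, -0.7], [0.3, -1.9], [-0.9, -1.6]] [[-2.2, 0.6], [-2.1, -0.0]]
36 0.5 1 [0.4404 0.2049 0.158  0.1993] 10.1 [[-0.4, 1.8], [0.5, 2.5], [0.3, -0.2], [-0.4, -0.8], [0.3, -1.9], [-0.9, -1.6]] [[-2.1, 0.5], [-1.9, -0.0]]
38 0 0 [0.4419 0.2054 0.1574 0.2036] 3.2 [[-0.3, 0.8], [0.4, 1.4], [0.5, 0.2], [-0.0, -0.3], [0.4, -1.2], [-0.9, -0.9]] [[-2.3, -0.1], [-2.1, -0.7]]
38 0 1 [0.4414 0.2053 0.1579 0.2036] 3.2 [[-0.3, 0.8], [0.5, 1.4], [0.5, 0.3], [-0.1, -0.2], [0.3, -1.2], [-0.9, -1.0]] [[-2.3, 0.1], [-2.1, -0.5]]
38 0.5 1 [0.4414 0.2051 0.1579 0.1995] 4.4 [[-0.3, 0.7], [0.5, 1.4], [0.3, 0.3], [-0.3, -0.3], [0.3, -1.3], [-0.9, -1.0]] [[-2.2, 0.1], [-2.0, -0.5]]
41 0 0 [0.4468 0.2066 0.1534 0.2039] 1.1 [[0.1, -0.6], [0.1, 0.0], [0.1, 0.4], [0.4, -0.0], [0.5, 0.0], [-1.1, 0.2]] [[-2.1, -2.2], [-2.0, -2.8]]
41 0 1 [0.4431 0.2057 0.1576 0.2038] 2.0 [[-0.2, -0.9], [0.4, -0.3], [0.4, 1.0], [0.0, 0.6], [0.4, -0.2], [-1.0, 0.1]] [[-2.4, -0.6], [-2.2, -1.3]]
41 0.5 1 [0.443  0.2055 0.1577 0.1998] 3.5 [[-0.3, -1.0], [0.4, -0.3], [0.2, 1.1], [-0.2, 0.5], [0.3, -0.3], [-1.0, 0.0]] [[-2.3, -0.6], [-2.1, -1.2]]
```

View pics/d4.png

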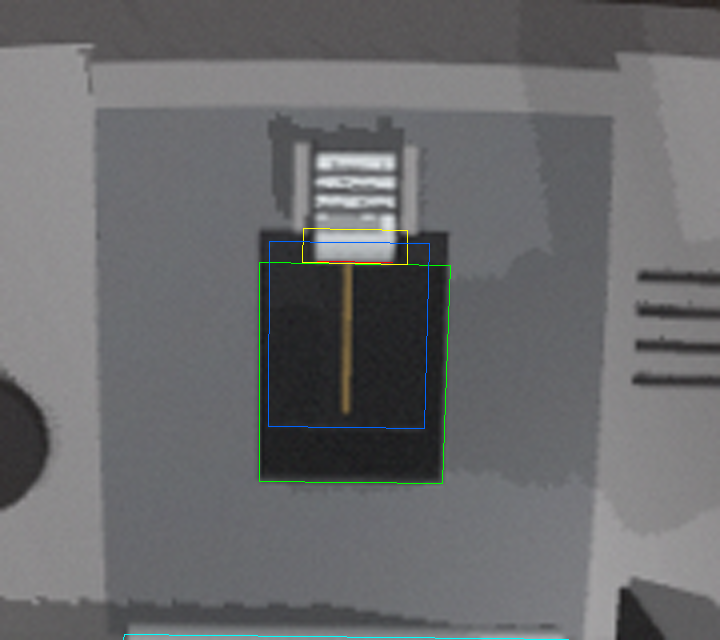

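View pics/d5.png

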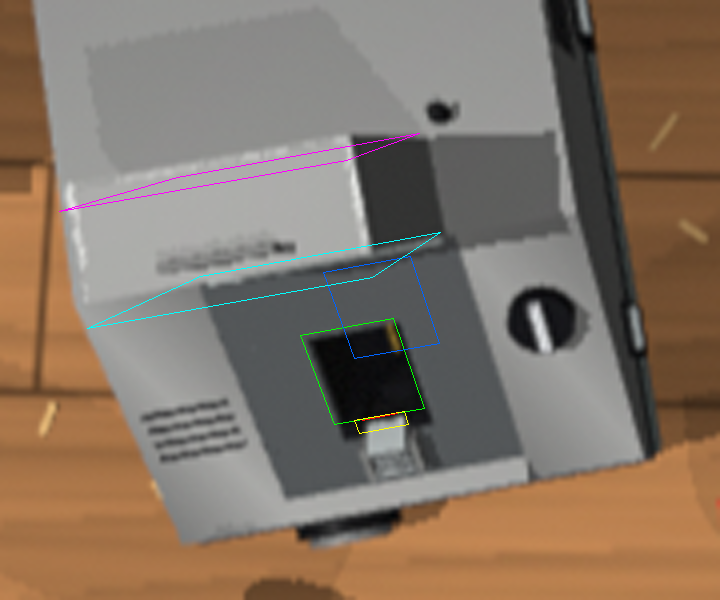

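View pics/d6.png

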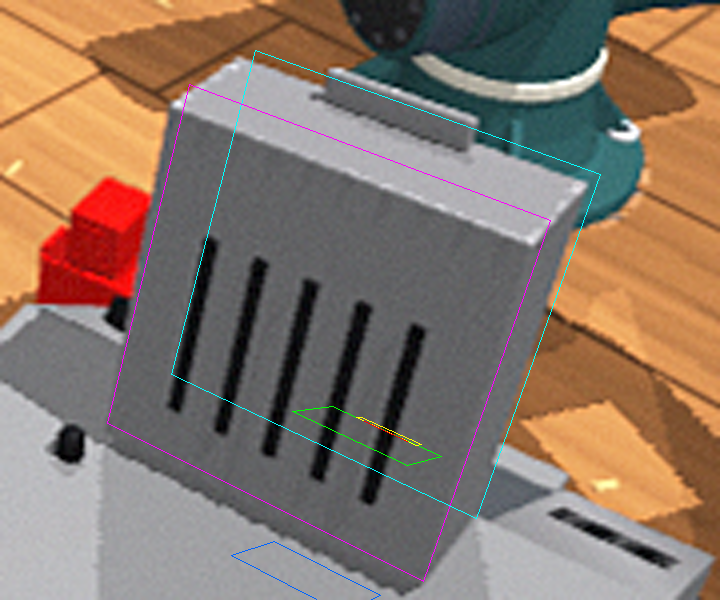

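Run:
```python
from h import *
y=np.radians(8);B=np.array([[np.cos(y),-np.sin(y),0],[np.sin(y),np.cos(y),0],[0,0,1]])
T0=pose();T1=mk(toolR(bayR(np.radians(10))@R.from_euler('y',20,degrees=True).as_matrix()),[.41,-.05,.29]);print(T1.round(2))
T2=mk(toolR(B),[.60,-.229,.26])
plan(T0,T1,.094);plan(T1,T2,.094)
```

```text
[[-0.17  0.25 -0.95  0.41]
 [ 0.98  0.04 -0.17 -0.05]
 [ 0.   -0.97 -0.26  0.29]
 [ 0.    0.    0.    1.  ]]
n=6: 0.0612 0.0056 0.0004 -0.0390 0.0011 -0.0008 0.0940
n=7: 0.0374 0.0050 0.0007 -0.0296 0.0076 -0.0219 0.0940
```

Call:
{"op": "arm_command", "data": {
  "series": "0.061 0.006 0 -0.04 0.001 -0.001 0.094;0.061 0.006 0 -0.04 0.001 -0.001 0.094;0.061 0.006 0 -0.04 0.001 -0.001 0.094;0.061 0.006 0 -0.04 0.001 -0.001 0.094;0.061 0.006 0 -0.04 0.001 -0.001 0.094;0.061 0.006 0 -0.04 0.001 -0.001 0.094;0.038 0.005 0 -0.03 0.008 -0.022 0.094;0.038 0.005 0 -0.03 0.008 -0.022 0.094;0.038 0.005 0 -0.03 0.008 -0.022 0.094;0.038 0.005 0 -0.03 0.008 -0.022 0.094;0.038 0.005 0 -0.03 0.008 -0.022 0.094;0.038 0.005 0 -0.03 0.008 -0.022 0.094"
}}

```text
time: 3.5
tool_pos: [0.5949, -0.171, 0.2754]
ee_rot: [-1.612, -0.006, 1.783]
wrist_force: [0.5, -0.1, 1.5]
width: 0.0941
```

Run:
```python
from h import *
y=np.radians(8);B=np.array([[np.cos(y),-np.sin(y),0],[np.sin(y),np.cos(y),0],[0,0,1]])
o=robot.get_obs();print(o["joint_positions"].round(2),o["tool_pos"])
plan(pose(o),mk(toolR(B),[.60,-.229,.26]),.094)
```

```text
[-0.39  0.22  1.04  0.03  1.86 -2.16] [ 0.59491634 -0.17104669  0.27541385]
n=2: 0.0202 0.0361 0.0040 -0.0290 0.0075 0.0033 0.0940
```

Call:
{"op": "arm_command", "data": {
  "series": "0.02 0.036 0.004 -0.029 0.008 0.003 0.094;0.02 0.036 0.004 -0.029 0.008 0.003 0.094;0 0 0 0 0 0 0.094"
}}

```text
time: 3.8
tool_pos: [0.6088, -0.2224, 0.2522]
ee_rot: [-1.563, -0.003, 1.721]
wrist_force: [-0.5, 0.3, 0.6]
width: 0.0938
```

Run:
```python
from h import *
o=robot.get_obs();print(o["joint_positions"].round(2),o["tool_pos"],o["ee_rot"])
cp=robot.camera_params("wrist");im=robot.snapshot("wrist");cv2.imwrite("pics/e_wrist.png",im);np.save("e_E.npy",cp["extrinsics"])
P=proj([.607,-.23,.128],cp,True)[0];print(P)
x,y=P.astype(int);x0,y0=x-80,y-70
print(x0,y0);cv2.imwrite("pics/e2.png",cv2.resize(im[y0:y0+140,x0:x0+160],None,fx=4,fy=4,interpolation=cv2.INTER_CUBIC))
```

```text
[-0.44  0.32  0.96 -0.    1.87 -2.16] [ 0.60879157 -0.22239719  0.25221468] [-1.56252544 -0.0031081   1.72094374]
[266.82284296 193.86416774]
186 123
```

View pics/e_wrist.png

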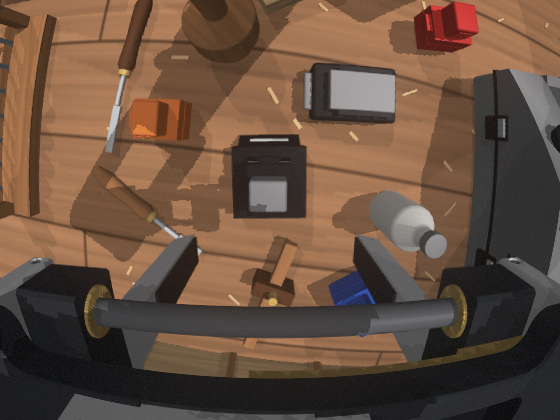

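View pics/e2.png

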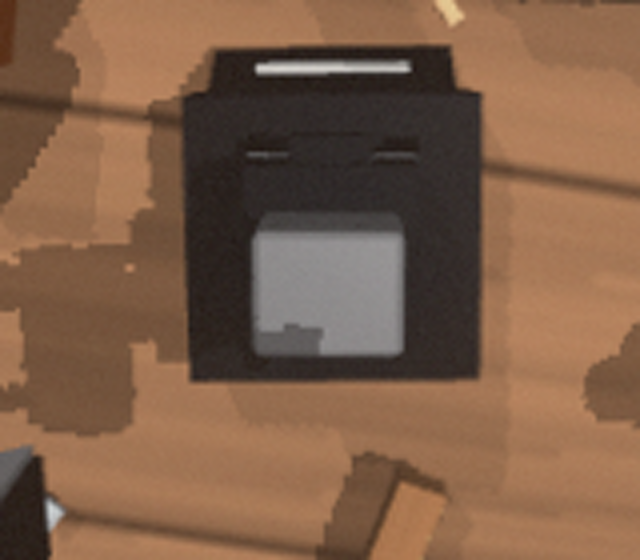

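Run:
```python
from h import *
cw=dict(robot.camera_params("wrist"));cw["extrinsics"]=np.load("e_E.npy")
g=lambda x,y:(186+x/4-.4,123+y/4-.4)
P=np.array([onz(g(*q),cw,.128,True) for q in [(252,231),(405,231),(405,357),(252,357)]])
print(P.round(4),P.mean(0))
L=np.array([[-17,-20],[-17,20],[17,20],[17,-20]])/1000
from scipy.optimize import least_squares
def f(p):
    c,s=np.cos(p[2]),np.sin(p[2]);return (p[:2]+L@np.array([[c,s],[-s,c]])-P[:,:2]).ravel()
r=least_squares(f,[.6,-.23,.1]);print(r.x,np.degrees(r.x[2]),(r.fun*1000).round(1))
# charger corners
C=np.array([onz(g(*q),cw,.042,True) for q in [(184,93),(480,93),(481,380),(189,382)]]);print(C.round(4),C.mean(0))
d=C[1]-C[0];print(np.degrees(np.arctan2(-d[0],d[1])));d=C[2]-C[3];print(np.degrees(np.arctan2(-d[0],d[1])));
d=C[2]-C[1];print(np.degrees(np.arctan2(d[1],d[0])));d=C[3]-C[0];print(np.degrees(np.arctan2(d[1],d[0])))
y=np.radians(8.3);B=np.array([[np.cos(y),-np.sin(y),0],[np.sin(y),np.cos(y),0],[0,0,1]])
g=np.array([r.x[0],r.x[1],.0])
T0=pose();T1=mk(toolR(B),g+[0,0,.16]);T2=mk(toolR(B),g+[0,0,.094])
plan(T0,T1,.094);plan(T1,T2,.094)
```

```text
[[ 0.5958 -0.2504  0.128 ]
 [ 0.5901 -0.2119  0.128 ]
 [ 0.6228 -0.2067  0.128 ]
 [ 0.6287 -0.2461  0.128 ]] [ 0.60933155 -0.22875262  0.128     ]
[ 0.60933155 -0.22875262  0.14727586] 8.43828542847465 [-0.4 -0.6 -0.5  0.4  0.5  0.2  0.4  0. ]
[[ 0.5687 -0.283   0.042 ]
 [ 0.5549 -0.1899  0.042 ]
 [ 0.6478 -0.1739  0.042 ]
 [ 0.6629 -0.2695  0.042 ]] [ 0.60853457 -0.22907884  0.042     ]
8.434656706825184
8.979186734246099
9.768128243583407
8.19360065340065
n=3: -0.0020 0.0026 0.0013 -0.0028 0.0312 0.0002 0.0940
n=2: 0.0000 0.0000 0.0000 -0.0000 0.0330 0.0000 0.0940
```

Call:
{"op": "arm_command", "data": {
  "series": "-0.002 0.003 0.001 -0.003 0.031 0 0.094;-0.002 0.003 0.001 -0.003 0.031 0 0.094;-0.002 0.003 0.001 -0.003 0.031 0 0.094;0 0 0 0 0 0 0.094"
}}

```text
time: 4.25
tool_pos: [0.615, -0.2173, 0.1648]
ee_rot: [-1.581, 0.003, 1.729]
wrist_force: [0.2, 0.4, -0.2]
width: 0.0941
```

Run:
```python
from h import *
o=robot.get_obs();print(o["tool_pos"],o["ee_rot"],o["wrist_force"])
y=np.radians(8.4);B=np.array([[np.cos(y),-np.sin(y),0],[np.sin(y),np.cos(y),0],[0,0,1]])
plan(pose(o),mk(toolR(B),[.6093,-.2288,.094]),.094)
```

```text
[ 0.61499623 -0.21732075  0.1647529 ] [-1.58065704  0.002531    1.72935465] [ 0.20056487  0.37465892 -0.22568799]
n=2: 0.0049 0.0060 -0.0012 -0.0052 0.0354 0.0040 0.0940
```

Call:
{"op": "arm_command", "data": {
  "series": "0.004 0.006 -0.001 -0.006 0.018 0.004 0.094;0.004 0.006 -0.001 -0.006 0.018 0.004 0.094;0 0 0 0 0 0 0.094"
}}

```text
time: 4.55
tool_pos: [0.6125, -0.2251, 0.1349]
ee_rot: [-1.581, 0.004, 1.725]
wrist_force: [-0.2, 1.3, -0.2]
width: 0.094
```

Run:
```python
from h import *
o=robot.get_obs();print(o["tool_pos"],o["ee_rot"],o["wrist_force"])
y=np.radians(8.4);B=np.array([[np.cos(y),-np.sin(y),0],[np.sin(y),np.cos(y),0],[0,0,1]])
plan(pose(o),mk(toolR(B),[.6093,-.2288,.094]),.094)
```

```text
[ 0.61245422 -0.22508519  0.13494715] [-1.58054672  0.0042784   1.7251997 ] [-0.16258786  1.31832519 -0.21687018]
n=2: 0.0049 0.0039 -0.0021 -0.0015 0.0205 0.0020 0.0940
```

Call:
{"op": "arm_command", "data": {
  "series": "0.005 0.004 -0.002 -0.003 0.014 0.003 0.094;0.005 0.004 -0.002 -0.002 0.014 0.002 0.094;0 0 0 -0.001 0.008 0.001 0.094;0 0 0 0 0 0 0.094"
}}

```text
time: 4.95
tool_pos: [0.6097, -0.2319, 0.1008]
ee_rot: [-1.576, 0.003, 1.718]
wrist_force: [-0.1, 0.5, -0.0]
width: 0.0938
```

Run:
```python
from h import *
o=robot.get_obs();print(o["tool_pos"],o["ee_rot"],o["wrist_force"])
y=np.radians(8.4);B=np.array([[np.cos(y),-np.sin(y),0],[np.sin(y),np.cos(y),0],[0,0,1]])
plan(pose(o),mk(toolR(B),[.6093,-.2288,.094]),.094)
```

```text
[ 0.60965279 -0.23193823  0.10083165] [-1.57585351  0.00327114  1.71810417] [-0.13383589  0.52192428 -0.0176573 ]
n=1: 0.0051 0.0007 -0.0033 0.0032 0.0068 -0.0001 0.0940
```

Call:
{"op": "arm_command", "data": {
  "series": "0.005 0.001 -0.003 0.003 0.006 0 0.094;0 0 0 0 0 0 0.094;0 0 0 0 0 0 0.05;0 0 0 0 0 0 0.03;0 0 0 0 0 0 0.03;0 0 0 0 0 0 0.03;0 0 0 0 0 0 0.03"
}}

```text
time: 5.65
tool_pos: [0.6101, -0.2293, 0.0959]
ee_rot: [-1.573, 0.001, 1.717]
wrist_force: [0.4, -0.4, -0.1]
width: 0.0575
```

Run:
```python
from h import *
o=robot.get_obs();print(o["tool_pos"],o["ee_rot"],o["wrist_force"],o["width"])
cp=robot.camera_params("wrist");im=robot.snapshot("wrist");cv2.imwrite("pics/f.png",im)
```

```text
[ 0.61012471 -0.22926519  0.0959257 ] [-1.57281349e+00  1.35434325e-03  1.71664312e+00] [ 0.35806877 -0.39383369 -0.12710549] 0.05745804040301682
```

View pics/f.png

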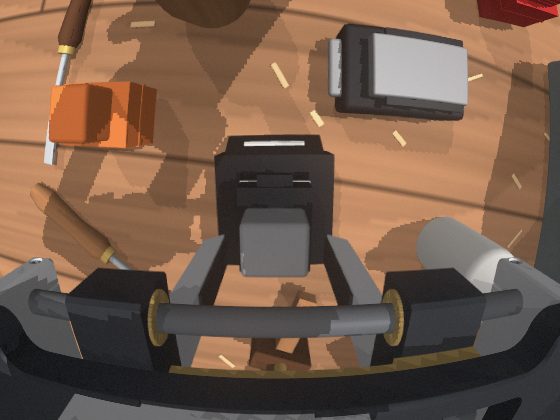

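Call:
{"op": "arm_command", "data": {
  "series": "0 0 0 0 0 0 0.02;0 0 0 0 0 0 0.02;0 0 0 0 0 0 0.02;0 0 0 0 0 0 0.02;0 0 0 0 0 0 0.02"
}}

```text
time: 6.2
tool_pos: [0.6102, -0.2294, 0.0962]
ee_rot: [-1.573, 0.002, 1.716]
wrist_force: [-0.1, 0.3, 1.1]
width: 0.0394
```

Call:
{"op": "arm_command", "data": {
  "series": "0 0 0 0 -0.01 0 0.02;0 0 0 0 -0.015 0 0.02;0 0 0 0 -0.02 0 0.02;0 0 0 0 -0.03 0 0.02;0 0 0 0 -0.035 0 0.02;0 0 0 0 -0.035 0 0.02;0 0 0 0 -0.035 0 0.02;0 0 0 0 -0.03 0 0.02"
}}

```text
time: 7.0
tool_pos: [0.606, -0.2272, 0.3072]
ee_rot: [-1.555, -0.01, 1.717]
wrist_force: [0.8, -0.1, -3.7]
width: 0.0394
```

Run:
```python
from h import *
o=robot.get_obs();print(o["tool_pos"],o["ee_rot"],o["wrist_force"],o["width"],o["joint_positions"])
B=bayR(.203);O=np.array([.4431,.2053,.158])
T1=mk(toolR(bayR(np.radians(10))@R.from_euler('y',20,degrees=True).as_matrix()),[.40,-.05,.30])
T2=mk(toolR(B),O+.13*B[:,2])
plan(pose(o),T1,.02);plan(T1,T2,.02)
im=robot.snapshot("wrist");cv2.imwrite("pics/g.png",im)
```

```text
[ 0.60602082 -0.22723435  0.3071857 ] [-1.55535172 -0.01049997  1.71663802] [ 0.8001103  -0.11246451 -3.74257704] 0.039413773687848964 [-4.46351690e-01  3.48490896e-01  8.11354008e-01  9.92767705e-05
  2.00042309e+00 -2.16303028e+00]
n=7: -0.0396 -0.0043 0.0010 0.0296 -0.0014 0.0251 0.0200
n=7: -0.0499 -0.0037 -0.0017 0.0345 0.0056 0.0001 0.0200
```

View pics/g.png

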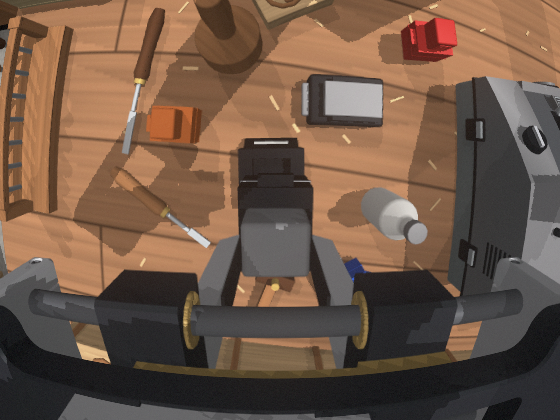

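Call:
{"op": "arm_command", "data": {
  "series": "-0.04 -0.004 0.001 0.03 -0.001 0.025 0.02;-0.04 -0.004 0.001 0.03 -0.001 0.025 0.02;-0.04 -0.004 0.001 0.03 -0.001 0.025 0.02;-0.04 -0.004 0.001 0.03 -0.001 0.025 0.02;-0.04 -0.004 0.001 0.03 -0.001 0.025 0.02;-0.04 -0.004 0.001 0.03 -0.001 0.025 0.02;-0.04 -0.004 0.001 0.03 -0.001 0.025 0.02;0 0 0 0 0 0 0.02"
}}

```text
time: 7.85
tool_pos: [0.3938, -0.0421, 0.29]
ee_rot: [-1.843, 0.0, 1.743]
wrist_force: [0.2, -0.1, -3.5]
width: 0.0399
```

Run:
```python
from h import *
o=robot.get_obs();print(o["tool_pos"],o["ee_rot"],o["wrist_force"],o["width"],o["joint_positions"])
B=bayR(.203);O=np.array([.4431,.2053,.158])
T2=mk(toolR(B),O+.13*B[:,2])
plan(pose(o),T2,.02)
```

```text
[ 0.39376722 -0.04212684  0.28996281] [-1.84259536e+00  3.21494359e-04  1.74320348e+00] [ 0.19870974 -0.13344609 -3.46042679] 0.0399145947647216 [-0.38802736 -0.47416114  1.65077434  0.1448022   1.73133086 -2.0912889 ]
n=6: -0.0565 -0.0046 -0.0022 0.0388 0.0052 -0.0013 0.0200
```

Call:
{"op": "arm_command", "data": {
  "series": "-0.056 -0.005 -0.002 0.038 0.005 -0.001 0.02;-0.056 -0.005 -0.002 0.038 0.005 -0.001 0.02;-0.056 -0.005 -0.002 0.038 0.005 -0.001 0.02;-0.056 -0.005 -0.002 0.038 0.005 -0.001 0.02;-0.056 -0.005 -0.002 0.038 0.005 -0.001 0.02;-0.056 -0.005 -0.002 0.038 0.005 -0.001 0.02;0 0 0 0 0 0 0.02"
}}

```text
time: 8.55
tool_pos: [0.3614, 0.1927, 0.2579]
ee_rot: [-2.18, -0.0, 1.778]
wrist_force: [-0.6, -0.4, -4.6]
width: 0.0396
```

```bash
cat > q.py <<'E'
from ov import *
import sys
def st(d,psi=.203,O=(.4431,.2053,.158),n=None):
    o=robot.get_obs();T=pose(o);B=bayR(psi);O=np.array(O)
    print("t",o["time"],"bay-frame tcp mm",((T[:3,3]-O)@B*1000).round(1),"rotvec err(tool)",R.from_matrix(T[:3,:3].T@toolR(B)).as_rotvec().round(4))
    print("F bay",(o["wrist_force"]@B).round(1),"w",o["width"].round(4) if hasattr(o["width"],'round') else o["width"],"q",o["joint_positions"].round(3))
    plan(T,mk(toolR(B),O+d*B[:,2]),.02,n)
    return o
E
python3 - <<'E'
from q import *
st(.12)
cp=robot.camera_params("wrist");im=robot.snapshot("wrist");cv2.imwrite("pics/i.png",im);np.save("i_E.npy",cp["extrinsics"])
overlay(im,cp,np.array([.4431,.2053,.158]),.203,True,3,(170,70,410,290),"pics/i2.png",1.95)
E
```

```text
t 8.55 bay-frame tcp mm [-10.3   4.1 129.2] rotvec err(tool) [-0.0013  0.0036  0.0031]
F bay [-3.2 -0.3 -3.4] w 0.03963702406993056 q [ 0.505 -0.73   1.948 -0.173  1.338 -1.285]
n=1: -0.0013 0.0036 0.0031 -0.0042 0.0092 -0.0103 0.0200
```

View pics/i2.png

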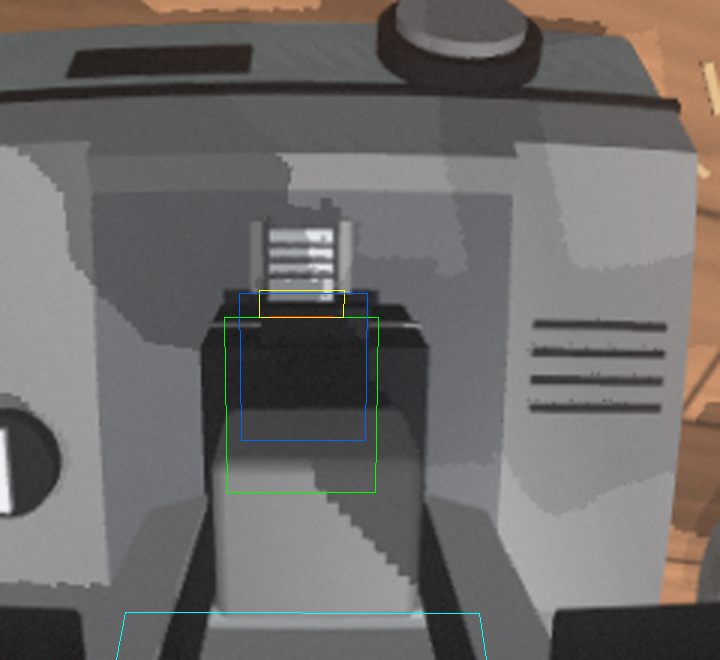

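Run:
```python
from q import *
im=cv2.imread("pics/i.png");cp=dict(robot.camera_params("wrist"));cp["extrinsics"]=np.load("i_E.npy")
T=pose();s=3;x0,y0=170,70
big=cv2.resize(im[y0:290,x0:410],None,fx=s,fy=s,interpolation=cv2.INTER_CUBIC)
def pl(L,col,dx=0):
    L=np.array(L,float)/1000;L[:,0]+=dx;t=np.stack([L[:,1],-(L[:,2]-.078),-L[:,0]],1)
    P=T[:3,3]+t@T[:3,:3].T;q=((proj(P,cp,True)-[x0,y0]+.5)*s).astype(int);cv2.polylines(big,[q.reshape(-1,1,2)],True,col,1);return q
rect=lambda a,b,z:[[-a,-b,z],[-a,b,z],[a,b,z],[a,-b,z]]
pl(rect(17,20,110),(0,255,0));pl(rect(17,20,72),(0,255,255));pl(rect(30,25,72),(255,0,255));pl([[-38,-12,68],[-38,12,68],[-30,12,68],[-30,-12,68]],(0,0,255))
cv2.imwrite("pics/i3.png",big)
```

```text
(no output)
```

View pics/i3.png

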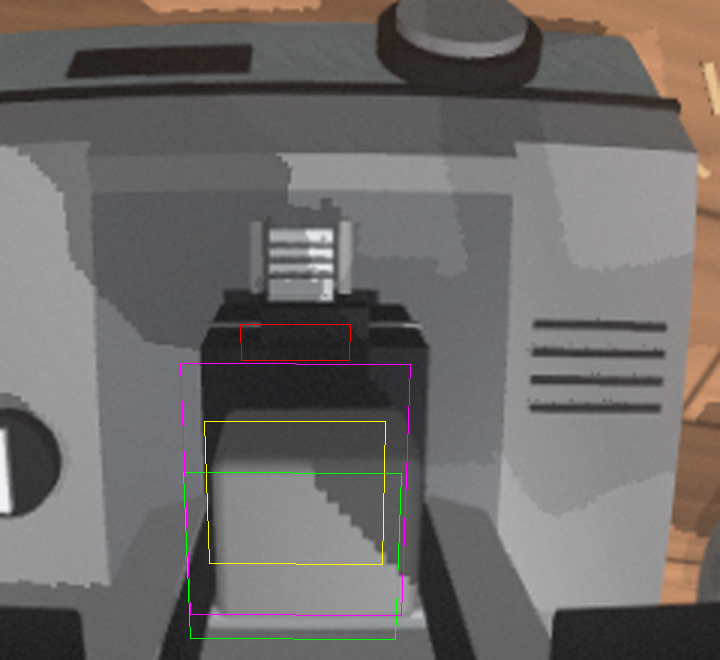

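Run:
```python
from q import *
o=st(.12)
cp=robot.camera_params("wrist");print(cp["extrinsics"][:3,3]-np.load("i_E.npy")[:3,3],o["qvel"])
E=cp["extrinsics"];T=pose(o);print((np.linalg.inv(T)@E).round(4))
```

```text
t 8.6 bay-frame tcp mm [ -9.    0.3 129.2] rotvec err(tool) [-0.0008 -0.0005 -0.0032]
F bay [-2.3  0.  -1.4] w 0.03942384423344481 q [ 0.496 -0.73   1.947 -0.174  1.339 -1.287]
n=1: -0.0008 -0.0005 -0.0032 -0.0002 0.0092 -0.0090 0.0200
[ 0.00148094 -0.00202909  0.00068448] [-0.16167918  0.00988884 -0.03380568 -0.01845354  0.00618971 -0.03549745]
[[ 1.000e+00 -2.000e-04  4.000e-04  1.100e-03]
 [ 4.000e-04  2.424e-01 -9.702e-01 -2.021e-01]
 [ 1.000e-04  9.702e-01  2.424e-01  6.890e-02]
 [ 0.000e+00  0.000e+00  0.000e+00  1.000e+00]]
```

Call:
{"op": "arm_command", "data": {
  "series": "0 0 0 0 0 0 0.02;0 0 0 0 0 0 0.02;0 0 0 0 0 0 0.02"
}}

```text
time: 8.9
tool_pos: [0.3639, 0.1862, 0.258]
ee_rot: [-2.177, 0.004, 1.766]
wrist_force: [0.0, -0.2, -3.2]
width: 0.0391
```

```bash
cat >> q.py <<'E'
def packov(im,cp,T,out,h=.078,s=3,x0=170,y0=70,x1=410,y1=290,O=(.4431,.2053,.158),psi=.203,dx=0):
    overlay(im,cp,np.array(O),psi,True,s,(x0,y0,x1,y1),out)
    big=cv2.imread(out)
    def pl(L,col):
        L=np.array(L,float)/1000;t=np.stack([L[:,1],-(L[:,2]-h),-L[:,0]],1)
        P=T[:3,3]+t@T[:3,:3].T;q=((proj(P,cp,True)-[x0,y0]+.5)*s).astype(int);cv2.polylines(big,[q.reshape(-1,1,2)],True,col,1);return q
    rect=lambda a,b,z:[[-a,-b,z],[-a,b,z],[a,b,z],[a,-b,z]]
    pl(rect(17,20,110),(0,255,0));pl(rect(17,20,72),(0,255,255));pl(rect(30,25,72),(255,0,255));pl([[-38,-12,68],[-38,12,68],[-30,12,68],[-30,-12,68]],(0,0,255))
    cv2.imwrite(out,big)
E
python3 - <<'E'
from q import *
o=st(.12);cp=robot.camera_params("wrist");im=robot.snapshot("wrist");print(o["qvel"].round(3))
cv2.imwrite("pics/j.png",im);np.save("j_E.npy",cp["extrinsics"]);np.save("j_T.npy",pose(o))
packov(im,cp,pose(o),"pics/j2.png")
E
```

```text
t 8.9 bay-frame tcp mm [ -9.4  -2.7 128.7] rotvec err(tool) [-0.0048 -0.004  -0.0077]
F bay [-1.8 -0.2 -2.6] w 0.03910210761853725 q [ 0.488 -0.729  1.946 -0.173  1.343 -1.29 ]
n=1: -0.0048 -0.0040 -0.0077 0.0028 0.0086 -0.0094 0.0200
[-0.044  0.004 -0.004  0.004  0.008 -0.008]
```

View pics/j2.png

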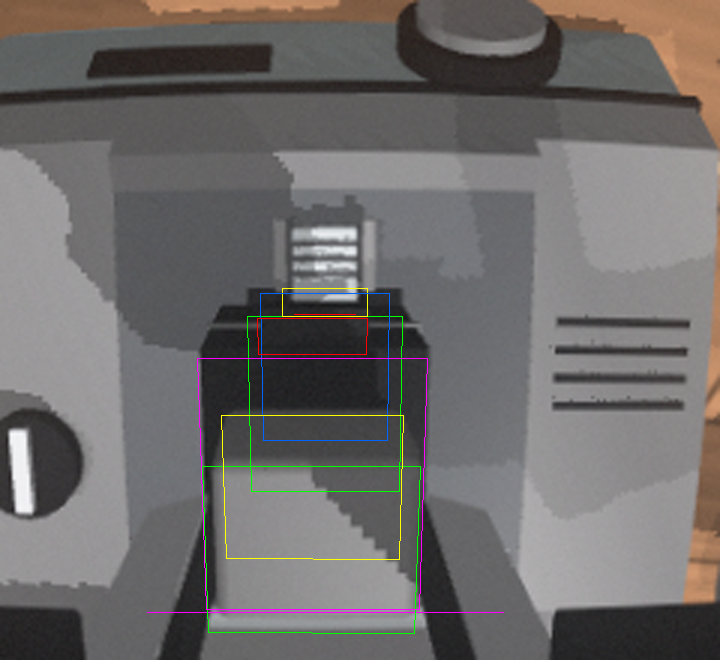

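Call:
{"op": "arm_command", "data": {
  "series": "-0.005 -0.004 -0.008 0.0025 0.005 -0.006 0.02;0 0 0 0 0.004 -0.005 0.02;0 0 0 0 0 0 0.02;0 0 0 0 0 0 0.02"
}}

```text
time: 9.35
tool_pos: [0.3814, 0.187, 0.2571]
ee_rot: [-2.182, -0.0, 1.762]
wrist_force: [0.1, 0.4, -3.7]
width: 0.0398
```

```bash
cat >> q.py <<'E'
O1=(np.array((.4431,.2053,.158))+.0012*bayR(.203)[:,0])
E
python3 - <<'E'
from q import *
st(.09,O=O1)
E
```

```text
t 9.35 bay-frame tcp mm [  3.1  -5.4 118. ] rotvec err(tool) [ 0.0005 -0.0099 -0.0067]
F bay [-1.9  0.4 -3.1] w 0.03980749660987463 q [ 0.454 -0.697  1.937 -0.155  1.31  -1.313]
n=1: 0.0005 -0.0099 -0.0067 0.0056 0.0280 0.0032 0.0200
```

Call:
{"op": "arm_command", "data": {
  "series": "0 -0.01 -0.007 0.005 0.003 0.002 0.02;0 0 0 0 0.003 0.001 0.02;0 0 0 0 0 0 0.02;0 0 0 0 0 0 0.02"
}}

```text
time: 9.75
tool_pos: [0.3811, 0.1927, 0.2494]
ee_rot: [-2.181, -0.0, 1.775]
wrist_force: [0.4, -0.1, -3.2]
width: 0.0391
```

Run:
```python
from q import *
st(.09,O=O1)
```

```text
t 9.75 bay-frame tcp mm [-6.000e-01  1.000e-01  1.112e+02] rotvec err(tool) [-0.0007  0.0012  0.0011]
F bay [-1.5 -0.2 -2.8] w 0.03913559398017564 q [ 0.465 -0.693  1.95  -0.154  1.294 -1.314]
n=1: -0.0007 0.0012 0.0011 -0.0002 0.0212 -0.0006 0.0200
```

Call:
{"op": "arm_command", "data": {
  "series": "0 0 0 0 0.008 -0.0005 0.02;0 0 0 0 0.008 0 0.02;0 0 0 0 0.008 0 0.02;0 0 0 0 0.008 0 0.02;0 0 0 0 0.005 0 0.02;0 0 0 0 0 0 0.02;0 0 0 0 0 0 0.02"
}}

```text
time: 10.45
tool_pos: [0.4039, 0.1975, 0.2154]
ee_rot: [-2.179, 0.0, 1.776]
wrist_force: [1.0, 0.2, -3.1]
width: 0.0397
```

Run:
```python
from q import *
o=st(.06,O=O1);cp=robot.camera_params("wrist");im=robot.snapshot("wrist")
cv2.imwrite("pics/k.png",im)
packov(im,cp,pose(o),"pics/k2.png")
```

```text
t 10.45 bay-frame tcp mm [-1.   0.3 70. ] rotvec err(tool) [-0.0022  0.002   0.001 ]
F bay [-1.   0.  -3.1] w 0.0397058512571394 q [ 0.44  -0.641  1.993 -0.144  1.198 -1.324]
n=1: -0.0022 0.0020 0.0010 -0.0003 0.0100 -0.0010 0.0200
```

View pics/k2.png

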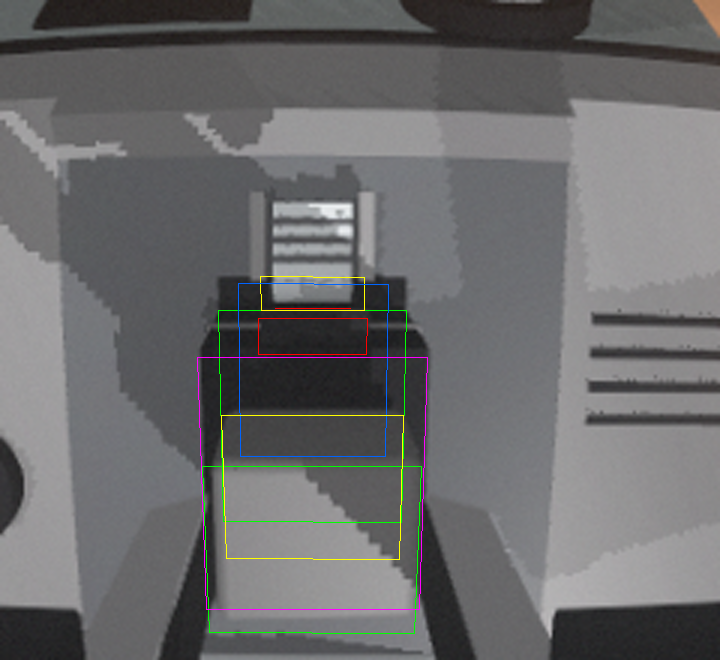

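Call:
{"op": "arm_command", "data": {
  "series": "-0.002 0.002 0 0 0.004 -0.001 0.02;0 0 0 0 0.006 -0.0005 0.02;0 0 0 0 0.006 0 0.02;0 0 0 0 0.005 0 0.02;0 0 0 0 0 0 0.02"
}}

```text
time: 11.0
tool_pos: [0.418, 0.2006, 0.1986]
ee_rot: [-2.183, -0.001, 1.774]
wrist_force: [-1.8, 0.5, -3.0]
width: 0.0398
```

Run:
```python
from q import *
o=st(.04,O=O1)
```

```text
t 11.0 bay-frame tcp mm [ 1.2  0.5 47.9] rotvec err(tool) [ 0.0014 -0.0001  0.0014]
F bay [-3.1  0.8 -1.5] w 0.03982125329873685 q [ 0.428 -0.607  2.01  -0.14   1.141 -1.327]
n=1: 0.0014 -0.0001 0.0014 -0.0005 0.0079 0.0012 0.0200
```

Call:
{"op": "arm_command", "data": {
  "series": "0.001 0 0.001 0 0.005 0.001 0.02;0 0 0 0 0.006 0 0.02;0 0 0 0 0.005 0 0.02;0 0 0 0 0 0 0.02"
}}

```text
time: 11.4
tool_pos: [0.4284, 0.2029, 0.186]
ee_rot: [-2.187, -0.001, 1.774]
wrist_force: [0.0, 0.2, -3.3]
width: 0.0392
```

Run:
```python
from q import *
o=st(.0082,O=O1)
```

```text
t 11.4 bay-frame tcp mm [ 2.7  0.6 31.5] rotvec err(tool) [ 0.0053 -0.0003  0.0009]
F bay [-1.8  0.2 -2.7] w 0.03923552847037066 q [ 0.421 -0.58   2.023 -0.14   1.097 -1.327]
n=1: 0.0053 -0.0003 0.0009 -0.0007 0.0232 0.0028 0.0200
```

Call:
{"op": "arm_command", "data": {
  "series": "0.005 0 0.001 0 0.005 0.001 0.02;0 0 0 0 0.006 0 0.02;0 0 0 0 0.006 0 0.02;0 0 0 0 0 0 0.02"
}}

```text
time: 11.8
tool_pos: [0.4371, 0.2051, 0.1763]
ee_rot: [-2.184, -0.001, 1.773]
wrist_force: [3.0, 0.8, -6.8]
width: 0.0394
```

Run:
```python
from q import *
o=st(.0082,O=O1)
```

```text
t 11.8 bay-frame tcp mm [ 4.5  1.  18.4] rotvec err(tool) [ 0.0025 -0.0013  0.0009]
F bay [-1.3  0.2 -7.3] w 0.039413601242751846 q [ 0.415 -0.552  2.026 -0.138  1.068 -1.329]
n=1: 0.0025 -0.0013 0.0009 -0.0010 0.0102 0.0045 0.0200
```

Run:
```python
from q import *
o=st(.0082,O=O1);cp=robot.camera_params("wrist");im=robot.snapshot("wrist");print(o["wrist_torque"])
cv2.imwrite("pics/l.png",im)
packov(im,cp,pose(o),"pics/l2.png")
s=robot.snapshot("scene");cv2.imwrite("pics/l3.png",cv2.resize(s[150:330,300:540],None,fx=3,fy=3))
s=robot.snapshot("top");cv2.imwrite("pics/l4.png",cv2.resize(s[150:330,50:290],None,fx=3,fy=3))
o=st(.0082,O=O1)
```

```text
t 11.8 bay-frame tcp mm [ 4.5  1.  18.4] rotvec err(tool) [ 0.0025 -0.0013  0.0009]
F bay [-1.3  0.2 -7.3] w 0.039413601242751846 q [ 0.415 -0.552  2.026 -0.138  1.068 -1.329]
n=1: 0.0025 -0.0013 0.0009 -0.0010 0.0102 0.0045 0.0200
[-0.04962893  0.43671757  0.06958719]
t 11.95 bay-frame tcp mm [ 4.5  1.  18.4] rotvec err(tool) [ 0.0026 -0.0013  0.0009]
F bay [-2.5  0.2 -1.9] w 0.03962649593061398 q [ 0.415 -0.552  2.026 -0.138  1.068 -1.329]
n=1: 0.0026 -0.0013 0.0009 -0.0010 0.0102 0.0046 0.0200
```

View pics/l2.png

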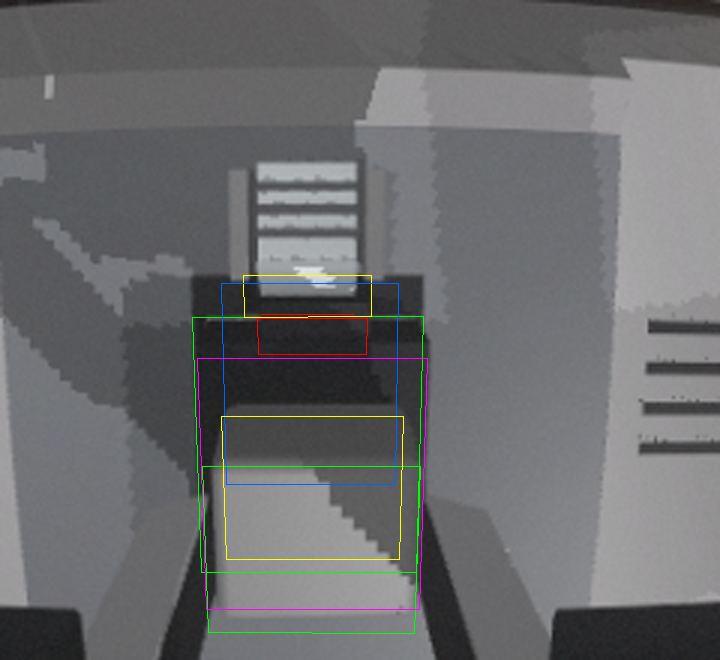

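View pics/l4.png

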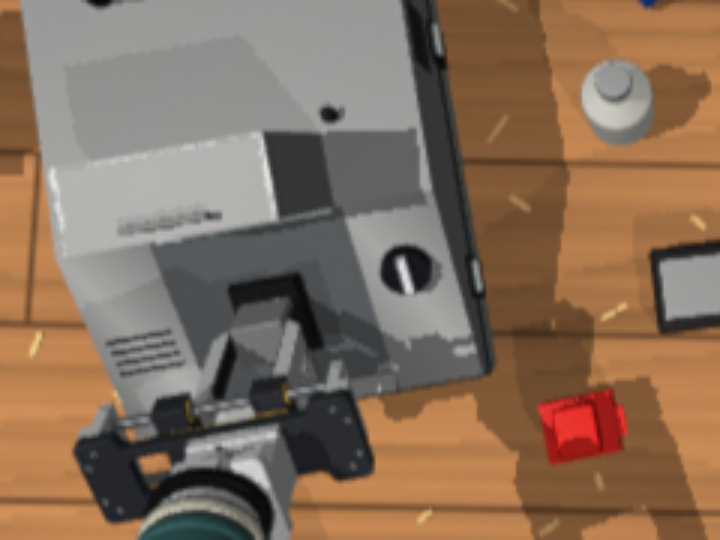

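Call:
{"op": "arm_command", "data": {
  "series": "0.002 -0.001 0 0 0.005 0.001 0.02;0 0 0 0 0.006 0.001 0.02;0 0 0 0 0.006 0 0.02"
}}

```text
time: 12.25
tool_pos: [0.4444, 0.2065, 0.1693]
ee_rot: [-2.186, -0.001, 1.773]
wrist_force: [-36.9, -10.7, 30.8]
width: 0.0396
```

Run:
```python
from q import *
o=st(.0082,O=O1);print(o["wrist_torque"])
```

```text
t 12.25 bay-frame tcp mm [6.6 0.9 8.4] rotvec err(tool) [ 0.0044 -0.0008  0.0006]
F bay [-13.7  -3.   47.2] w 0.03961796268949822 q [ 0.41  -0.532  2.03  -0.137  1.042 -1.331]
n=1: 0.0044 -0.0008 0.0006 -0.0009 0.0002 0.0066 0.0200
[-1.09053299  2.70212983 -0.41923887]
```

Call:
{"op": "arm_command", "data": {
  "series": "0 0 0 0 0 0 0.02;0 0 0 0 0 0 0.02"
}}

```text
time: 12.45
tool_pos: [0.4443, 0.2064, 0.1701]
ee_rot: [-2.187, -0.001, 1.773]
wrist_force: [-1.0, 0.3, -2.1]
width: 0.0396
```

Run:
```python
from q import *
o=st(.0082,O=O1);cp=robot.camera_params("wrist");im=robot.snapshot("wrist");print(o["wrist_torque"])
cv2.imwrite("pics/m.png",im)
packov(im,cp,pose(o),"pics/m2.png")
x0,y0=200,100;cv2.imwrite("pics/m3.png",cv2.resize(im[100:240,210:350],None,fx=4,fy=4,interpolation=cv2.INTER_CUBIC))
```

```text
t 12.45 bay-frame tcp mm [6.9 0.8 9.1] rotvec err(tool) [ 0.0051 -0.0008  0.0005]
F bay [-1.9  0.5 -1.2] w 0.039555029615334525 q [ 0.41  -0.533  2.029 -0.137  1.043 -1.331]
n=1: 0.0051 -0.0008 0.0005 -0.0008 0.0009 0.0069 0.0200
[-0.11684579  0.72144226 -0.03307343]
```

View pics/m3.png

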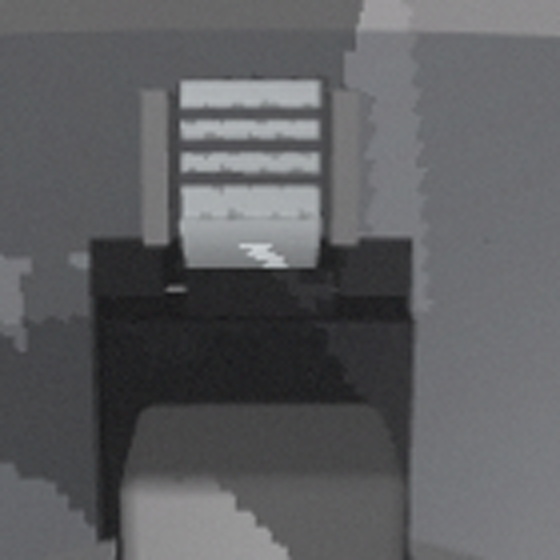

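Call:
{"op": "arm_command", "data": {
  "series": "0 0 0 0 0 0.003 0.02;0 0 0 0 0 0.003 0.02"
}}

```text
time: 12.7
tool_pos: [0.4435, 0.2063, 0.1706]
ee_rot: [-2.199, -0.001, 1.774]
wrist_force: [4.8, 0.3, 0.1]
width: 0.0397
```

Run:
```python
from q import *
o=st(.0082,O=O1);print(o["wrist_torque"])
```

```text
t 12.7 bay-frame tcp mm [ 6.4  0.9 10. ] rotvec err(tool) [ 0.0169 -0.0007  0.0008]
F bay [ 4.  -0.6 -2.7] w 0.03973635704185848 q [ 0.413 -0.544  2.04  -0.142  1.033 -1.326]
n=1: 0.0169 -0.0007 0.0008 -0.0009 0.0017 0.0065 0.0200
[ 0.07392145 -0.66411336 -0.06385809]
```

Call:
{"op": "arm_command", "data": {
  "series": "0.008 0 0 0 0 0 0.045;0.008 0 0 0 0 0 0.045;0 0 0 0 0 0 0.045"
}}

```text
time: 13.0
tool_pos: [0.4431, 0.2065, 0.1706]
ee_rot: [-2.181, -0.002, 1.774]
wrist_force: [-0.3, 0.1, 0.4]
width: 0.0446
```

Run:
```python
from q import *
o=st(.0082,O=O1);cp=robot.camera_params("wrist");im=robot.snapshot("wrist");print(o["wrist_torque"])
cv2.imwrite("pics/n.png",im)
packov(im,cp,pose(o),"pics/n2.png",h=.072)
```

```text
t 13.0 bay-frame tcp mm [ 6.3  1.2 10.2] rotvec err(tool) [-0.0006 -0.0011  0.0016]
F bay [0.  0.2 0.4] w 0.04460006698225408 q [ 0.409 -0.532  2.025 -0.134  1.051 -1.334]
n=1: -0.0006 -0.0011 0.0016 -0.0012 0.0020 0.0063 0.0200
[-0.0364023   0.29305425 -0.01537007]
```

View pics/n2.png

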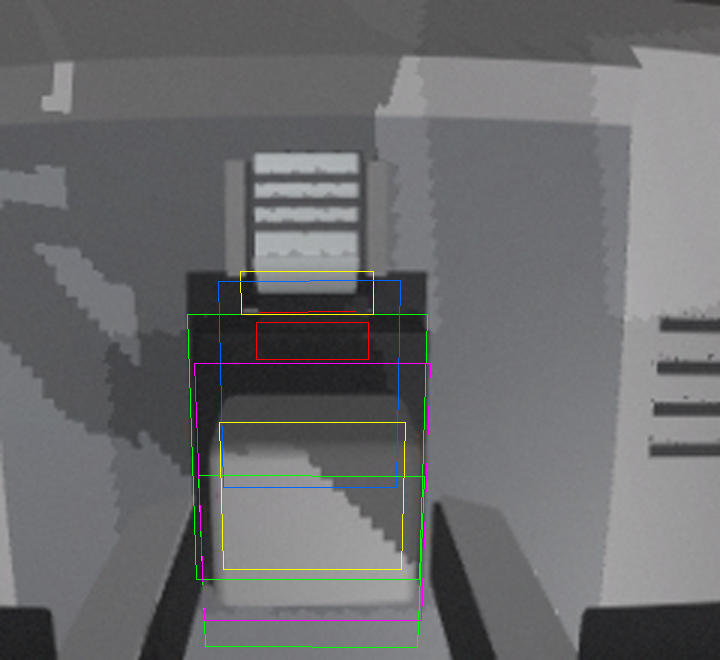

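Call:
{"op": "arm_command", "data": {
  "series": "0 0 0 -0.001 0 0.003 0.045;0 0 0 0 0 0.003 0.045;0 0 0 0 0 0 0.045;0 0 0 0 0 0 0.045"
}}

```text
time: 13.45
tool_pos: [0.4374, 0.2042, 0.1656]
ee_rot: [-2.179, -0.002, 1.774]
wrist_force: [-0.1, -0.7, -0.3]
width: 0.0451
```

Run:
```python
from q import *
o=st(.0,O=O1)
```

```text
t 13.45 bay-frame tcp mm [-1.6  0.1  9.6] rotvec err(tool) [-0.0029 -0.001   0.0014]
F bay [-0.4 -0.7 -0.2] w 0.04507232089640801 q [ 0.409 -0.546  2.042 -0.134  1.051 -1.333]
n=1: -0.0029 -0.0010 0.0014 -0.0001 0.0096 -0.0016 0.0200
```

Call:
{"op": "arm_command", "data": {
  "series": "0 0 0 0 0.004 0 0.045;0 0 0 0 0.004 0 0.045;0 0 0 0 0.004 0 0.045"
}}

```text
time: 13.75
tool_pos: [0.4447, 0.2059, 0.1558]
ee_rot: [-2.18, -0.002, 1.774]
wrist_force: [0.3, 0.0, 0.1]
width: 0.0451
```

Run:
```python
from q import *
o=st(.0,O=O1);cp=robot.camera_params("wrist");im=robot.snapshot("wrist")
cv2.imwrite("pics/o.png",im)
packov(im,cp,pose(o),"pics/o2.png",h=.072)
o=st(.0,O=O1)
```

```text
t 13.75 bay-frame tcp mm [-1.1  0.2 -2.8] rotvec err(tool) [-0.0014 -0.001   0.0019]
F bay [ 0.3 -0.  -0.1] w 0.04505043411222 q [ 0.404 -0.523  2.05  -0.133  1.019 -1.334]
n=1: -0.0014 -0.0010 0.0019 -0.0002 -0.0028 -0.0011 0.0200
t 13.8 bay-frame tcp mm [-1.9  0.1 -3.5] rotvec err(tool) [-0.0029 -0.0009  0.0015]
F bay [ 0.7 -0.  -0.1] w 0.044888620118924805 q [ 0.404 -0.522  2.05  -0.133  1.019 -1.334]
n=1: -0.0029 -0.0009 0.0015 -0.0001 -0.0035 -0.0018 0.0200
```

View pics/o2.png

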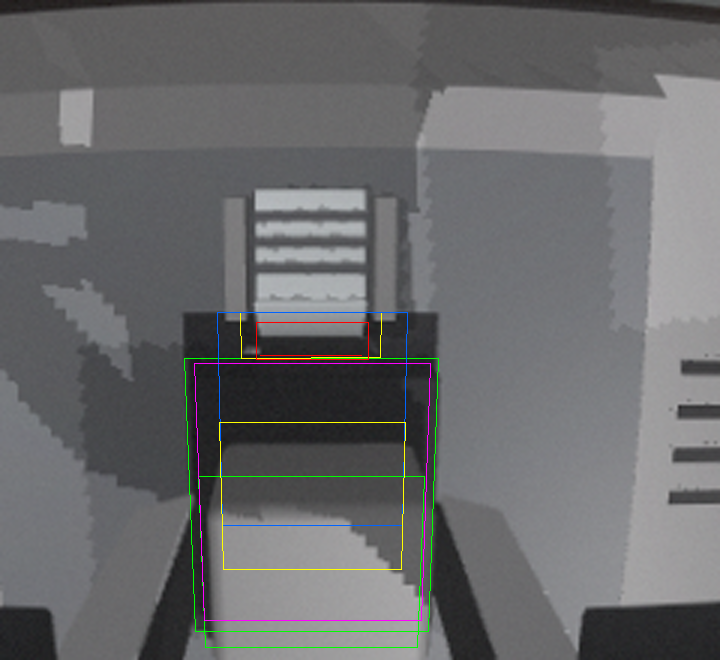

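Run:
```python
import cv2
im=cv2.imread("pics/o.png");cv2.imwrite("pics/o3.png",cv2.resize(im[150:320,200:360],None,fx=4.5,fy=3.5,interpolation=cv2.INTER_CUBIC))
im=cv2.imread("pics/n.png");cv2.imwrite("pics/n3.png",cv2.resize(im[150:320,200:360],None,fx=4.5,fy=3.5,interpolation=cv2.INTER_CUBIC))
```

```text
(no output)
```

View pics/o3.png

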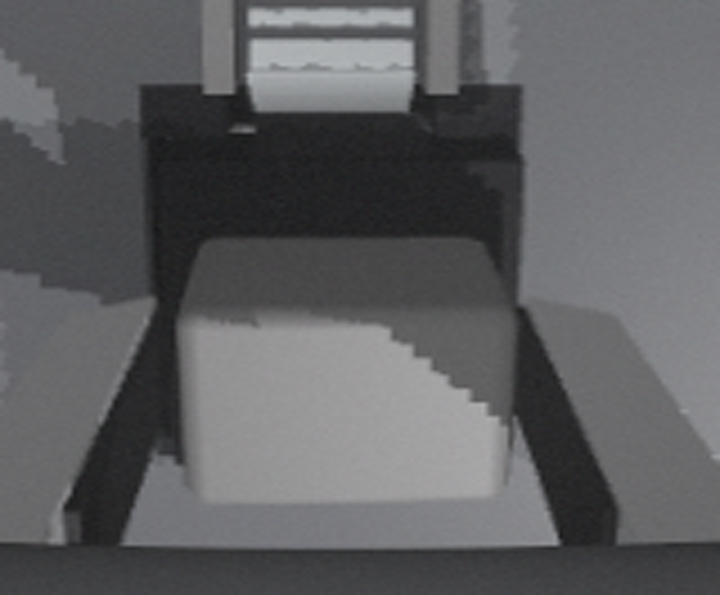

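View pics/n3.png

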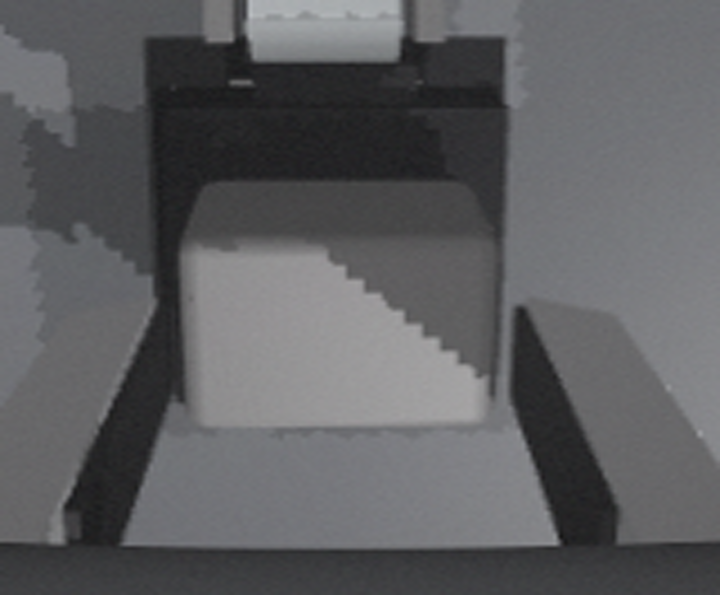

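```bash
cat > pk.py <<'E'
from q import *
from scipy.optimize import least_squares
def fitpack(U,cp,psi=.203,pitch=True,O=np.array((.4431,.2053,.158))):
    # U pixel: grip top corners (-x,-y),(-x,+y),(+x,+y),(+x,-y), then front shoulder corners (-x,-y),(-x,y)
    L=np.array([[-17,-20,55],[-17,20,55],[17,20,55],[17,-20,55],[-17,-20,17],[-17,20,17]])/1000
    B=bayR(psi)
    def f(p):
        Bp=B@R.from_rotvec([0,p[3] if pitch else 0,0]).as_matrix()
        return (proj(O+B@p[:3]+L@Bp.T,cp,True)-U).ravel()*np.r_[1,1,1,1,1,1,1,1,.5,.5,.5,.5]
    r=least_squares(f,[0,0,-.015,0]);print("pack_center in bay mm",(r.x[:3]*1000).round(1),"pitch",r.x[3].round(3),"res",r.fun.round(1));return r.x
E
python3 - <<'E'
from pk import *
g=lambda q:np.array([(200+x/4.5-.4,150+y/3.5-.4) for x,y in q])
cp=robot.camera_params("wrist")   # same pose as o
U=g([(180,315),(516,315),(508,498),(190,501),(198,240),(490,240)])
for pt in(True,False): fitpack(U,cp,pitch=pt)
# n : use j-type rel transform
o=robot.get_obs();rel=np.linalg.inv(pose(o))@cp["extrinsics"];print(rel.round(3))
Tn=mk(Rt([-2.181,-.002,1.774]),[.4431,.2065,.1706]);cn=dict(cp);cn["extrinsics"]=Tn@rel
U=g([(180,245),(494,245),(488,427),(192,427),(200,182),(480,182)])
for pt in(True,False): fitpack(U,cn,pitch=pt)
E
```

```text
pack_center in bay mm [  2.8   2.1 -21.6] pitch 0.054 res [ 0.2 -0.3 -0.1 -0.4 -1.1  1.1  0.6  0.4  1.1 -0.6 -0.5 -0.7]
pack_center in bay mm [  5.8   2.1 -22.3] pitch 0.0 res [ 0.5 -1.2 -0.4 -1.3 -1.   1.5  0.6  0.8  1.2  0.6 -0.6  0.5]
[[ 1.    -0.     0.     0.001]
 [ 0.     0.242 -0.97  -0.202]
 [ 0.     0.97   0.242  0.069]
 [ 0.     0.     0.     1.   ]]
pack_center in bay mm [  3.5   1.9 -22. ] pitch 0.058 res [ 0.3 -0.1  0.4 -0.2 -0.4  0.2 -0.1  0.3  0.8 -0.2 -1.1 -0.3]
pack_center in bay mm [  6.6   1.9 -22.6] pitch 0.0 res [ 0.5 -0.9  0.1 -1.  -0.4  0.5 -0.2  0.6  0.9  1.  -1.2  1. ]
```

Call:
{"op": "arm_command", "data": {
  "series": "0 0 0 0 0.004 0 0.045;0 0 0 0 0.004 0 0.045"
}}

```text
time: 14.0
tool_pos: [0.4494, 0.2067, 0.1478]
ee_rot: [-2.179, -0.002, 1.774]
wrist_force: [-0.2, -0.4, 0.8]
width: 0.0447
```

Run:
```python
from pk import *
st(0)
```

```text
t 14.0 bay-frame tcp mm [ -0.6   0.1 -12.1] rotvec err(tool) [-0.0029 -0.001   0.0015]
F bay [ 0.2 -0.4  0.8] w 0.04466318082159542 q [ 0.401 -0.506  2.055 -0.132  0.997 -1.335]
n=1: -0.0029 -0.0010 0.0015 -0.0001 -0.0121 -0.0006 0.0200
```

Run:
```python
from pk import *
o=st(0);cp=robot.camera_params("wrist");im=robot.snapshot("wrist");np.save("p_E.npy",cp["extrinsics"])
cv2.imwrite("pics/p.png",im);cv2.imwrite("pics/p3.png",cv2.resize(im[150:320,200:360],None,fx=4.5,fy=3.5,interpolation=cv2.INTER_CUBIC))
s=robot.snapshot("scene");cv2.imwrite("pics/p4.png",cv2.resize(s[150:330,300:540],None,fx=3,fy=3))
st(0)
```

```text
t 14.0 bay-frame tcp mm [ -0.6   0.1 -12.1] rotvec err(tool) [-0.0029 -0.001   0.0015]
F bay [ 0.2 -0.4  0.8] w 0.04466318082159542 q [ 0.401 -0.506  2.055 -0.132  0.997 -1.335]
n=1: -0.0029 -0.0010 0.0015 -0.0001 -0.0121 -0.0006 0.0200
t 14.1 bay-frame tcp mm [ -1.2   0.  -12.4] rotvec err(tool) [-0.0041 -0.0009  0.0012]
F bay [-1.2 -0.1  0. ] w 0.044870617008912976 q [ 0.4   -0.505  2.055 -0.132  0.998 -1.335]
n=1: -0.0041 -0.0009 0.0012 0.0000 -0.0124 -0.0011 0.0200
```

View pics/p3.png

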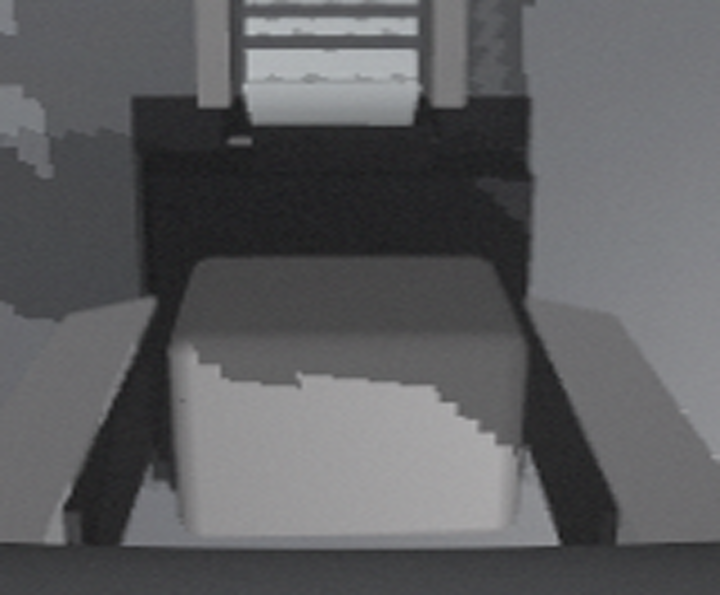

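View pics/p4.png

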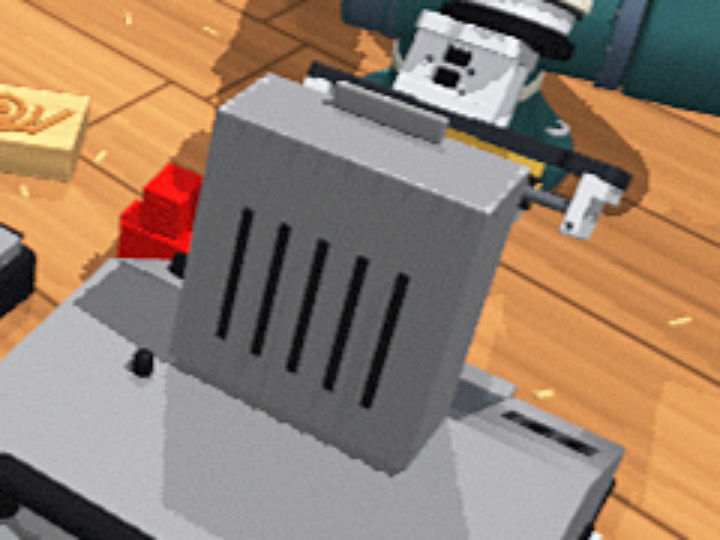

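Run:
```python
from pk import *
g=lambda q:np.array([(200+x/4.5-.4,150+y/3.5-.4) for x,y in q])
cp=dict(robot.camera_params("wrist"));cp["extrinsics"]=np.load("p_E.npy")
U=g([(170,340),(528,340),(518,533),(185,536),(195,258),(498,258)])
for pt in(True,False): fitpack(U,cp,pitch=pt)
# e: pack in charger check depth using the same method with size free? 
cj=dict(cp);cj["extrinsics"]=np.load("j_E.npy")
g3=lambda q:np.array([(170+x/3-.4,70+y/3-.4) for x,y in q])
p=fitpack(g3([(210,462),(420,462),(417,615),(214,618),(222,410),(405,410)]),cj)
T=np.load("j_T.npy");print(((T[:3,3]-np.array((.4431,.2053,.158)))@bayR(.203)*1000).round(1))
```

```text
pack_center in bay mm [  3.4   2.2 -19.1] pitch 0.045 res [ 0.5 -0.2  0.  -0.4 -0.9  0.9  0.2  0.3  0.8 -0.6 -0.4 -0.6]
pack_center in bay mm [  5.9   2.2 -19.7] pitch 0.0 res [ 0.8 -1.  -0.3 -1.1 -0.9  1.3  0.1  0.6  0.9  0.5 -0.5  0.5]
pack_center in bay mm [-10.4  -1.9  97.6] pitch 0.043 res [-0.1 -0.4 -0.2 -0.5 -1.   1.2  1.   0.2  1.1 -0.5 -0.2 -0.6]
[ -9.4  -2.7 128.7]
```

Run:
```python
from pk import *
o=robot.get_obs();T=pose(o);cp=robot.camera_params("wrist")
for y in(0,-.01,-.02,-.03,-.04):
    L=np.array([[-.0224,y,.008],[.0224,y,.008],[-.0224,y,-.008],[-.034,y,.008]]);print(y,proj(T[:3,3]+L@T[:3,:3].T,cp,True).round(1).tolist())
```

```text
0 [[239.3, 223.7], [308.1, 223.8], [240.1, 246.7], [221.7, 223.7]]
-0.01 [[237.6, 228.4], [309.6, 228.4], [238.5, 252.3], [219.2, 228.3]]
-0.02 [[235.7, 233.5], [311.3, 233.5], [236.7, 258.3], [216.5, 233.3]]
-0.03 [[233.6, 239.1], [313.2, 239.1], [234.8, 265.0], [213.5, 238.8]]
-0.04 [[231.4, 245.3], [315.3, 245.3], [232.7, 272.3], [210.2, 245.0]]
```

Call:
{"op": "arm_command", "data": {
  "series": "0 0 0 0.001 0 -0.003 0.044;0 0 0 0.001 0 -0.002 0.044;0 0 0 0 0 0 0.044;0 0 0 0 0.003 0 0.044;0 0 0 0 0.003 0 0.044"
}}

```text
time: 14.6
tool_pos: [0.4572, 0.2107, 0.1464]
ee_rot: [-2.18, -0.002, 1.774]
wrist_force: [-1.3, -0.1, -0.6]
width: 0.0442
```

Run:
```python
from pk import *
st(0)
```

```text
t 14.6 bay-frame tcp mm [  5.5   2.4 -18. ] rotvec err(tool) [-0.002  -0.001   0.0017]
F bay [-1.4  0.2  0.3] w 0.044198786514694235 q [ 0.403 -0.481  2.044 -0.135  0.983 -1.33 ]
n=1: -0.0020 -0.0010 0.0017 -0.0024 -0.0180 0.0056 0.0200
```

Call:
{"op": "arm_command", "data": {
  "series": "0 0 0 0 0.003 0 0.044;0 0 0 0 0.003 0 0.044"
}}

```text
time: 14.8
tool_pos: [0.4591, 0.2108, 0.1441]
ee_rot: [-2.177, -0.002, 1.773]
wrist_force: [-37.9, -9.2, 31.3]
width: 0.0437
```

Run:
```python
from pk import *
o=st(0);cp=robot.camera_params("wrist");im=robot.snapshot("wrist")
cv2.imwrite("pics/r.png",im);cv2.imwrite("pics/r3.png",cv2.resize(im[120:300,200:360],None,fx=4.5,fy=3.3,interpolation=cv2.INTER_CUBIC))
```

```text
t 14.8 bay-frame tcp mm [  5.8   2.2 -21. ] rotvec err(tool) [-0.0047 -0.0017  0.0008]
F bay [-13.9  -1.4  48. ] w 0.043696130076097565 q [ 0.401 -0.473  2.042 -0.134  0.979 -1.33 ]
n=1: -0.0047 -0.0017 0.0008 -0.0021 -0.0209 0.0059 0.0200
```

View pics/r3.png

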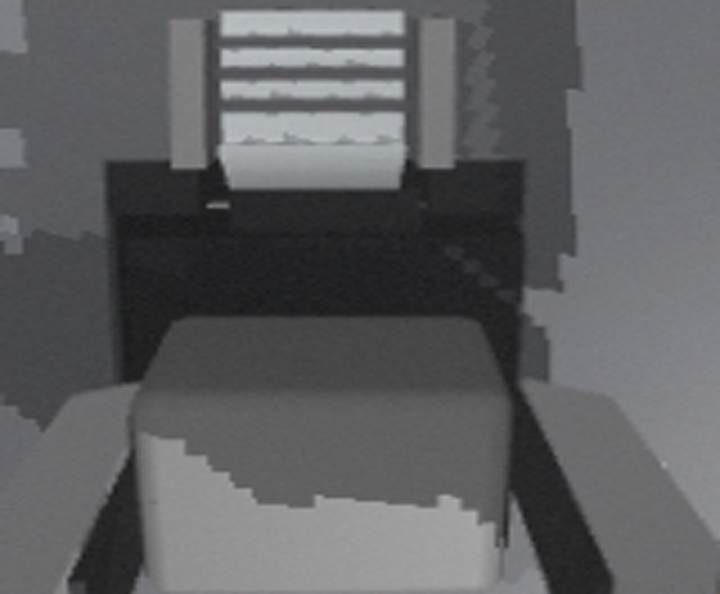

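Call:
{"op": "arm_command", "data": {
  "series": "0 0 0 0 -0.005 0 0.05;0 0 0 0 -0.02 0 0.05;0 0 0 0 -0.03 0 0.05;0 0 0 0 -0.03 0 0.02;0 0 0 0 -0.02 0 0;0 0 0 0 0 0 0;0 0 0 0 0 0 0;0 0 0 0 0 0 0"
}}

```text
time: 15.65
tool_pos: [0.3983, 0.1982, 0.2315]
ee_rot: [-2.175, -0.002, 1.773]
wrist_force: [-0.1, -0.6, 0.4]
width: 0.0132
```

Run:
```python
from pk import *
o=st(0.1);cp=robot.camera_params("wrist");im=robot.snapshot("wrist");np.save("s_E.npy",cp["extrinsics"])
cv2.imwrite("pics/s.png",im);cv2.imwrite("pics/s3.png",cv2.resize(im[90:270,190:370],None,fx=4.4,fy=3.3,interpolation=cv2.INTER_CUBIC))
s=robot.snapshot("top");cv2.imwrite("pics/s4.png",cv2.resize(s[150:330,50:240],None,fx=4,fy=3.3))
```

```text
t 15.65 bay-frame tcp mm [ 5.   2.  86.2] rotvec err(tool) [-0.0069 -0.0021  0.0011]
F bay [ 0.  -0.5  0.5] w 0.013240232572935577 q [ 0.451 -0.647  1.962 -0.147  1.24  -1.315]
n=1: -0.0069 -0.0021 0.0011 -0.0020 -0.0138 0.0051 0.0200
```

View pics/s3.png

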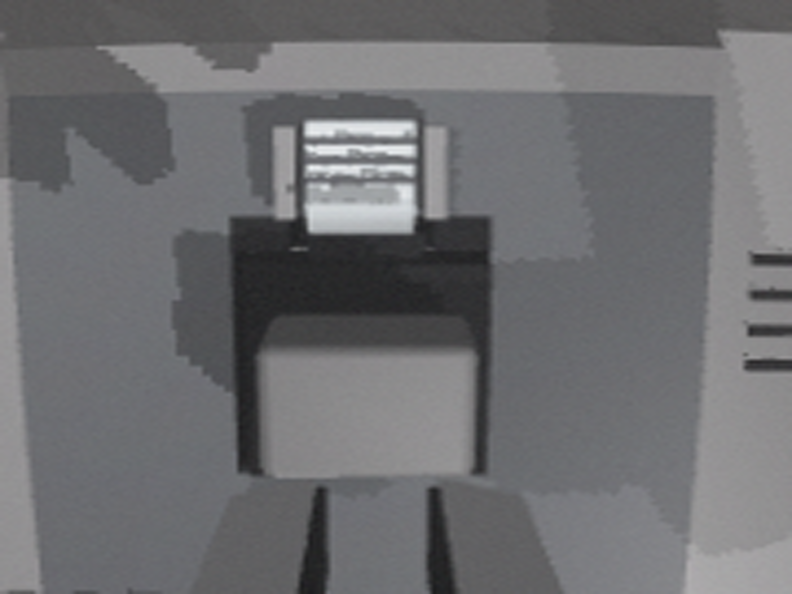

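View pics/s.png

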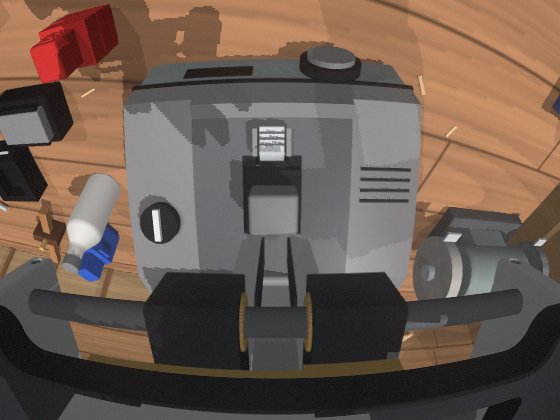

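View pics/s4.png

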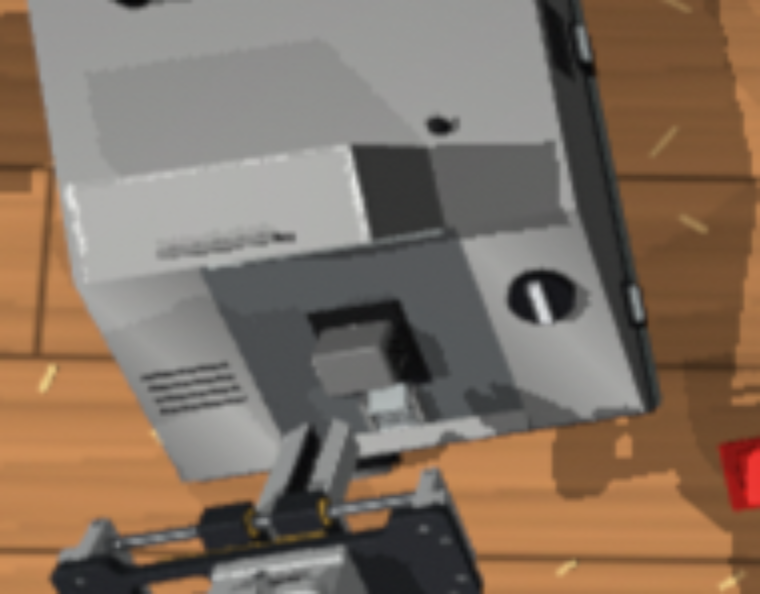

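Run:
```python
from pk import *
cp=dict(robot.camera_params("wrist"));cp["extrinsics"]=np.load("s_E.npy")
g=lambda q:np.array([(190+x/4.4-.4,90+y/3.3-.4) for x,y in q])
U=g([(256,350),(476,350),(476,473),(260,477),(272,315),(468,315)])
for pt in(True,False): fitpack(U,cp,pitch=pt)
# mouth refit with this image: outer dark edges
B=bayR(.203);O=np.array((.4431,.2053,.158))
for q in [(232,217),(490,217),(307,233),(415,233),(300,248),(436,248),(238,472),(486,472)]:
    p=onplane(g([q])[0],cp,O,B[:,2],True);print(q,((p-O)@B*1000).round(1))
```

```text
pack_center in bay mm [  2.1   1.3 -24.7] pitch 0.071 res [ 0.5 -0.4 -0.1 -0.5 -0.9  1.2  0.7  0.1  0.  -0.4 -0.5 -0.4]
pack_center in bay mm [  5.8   1.3 -25.1] pitch 0.0 res [ 0.6 -1.1 -0.2 -1.2 -0.8  1.4  0.6  0.3  0.1  0.8 -0.6  0.7]
(232, 217) [-40.9 -26.1   0. ]
(490, 217) [-40.7  26.   -0. ]
(307, 233) [-36.4 -10.9   0. ]
(415, 233) [-36.3  10.9   0. ]
(300, 248) [-32.3 -12.4  -0. ]
(436, 248) [-32.3  15.2   0. ]
(238, 472) [ 31.  -26.4  -0. ]
(486, 472) [31.  26.2  0. ]
```

Call:
{"op": "arm_command", "data": {
  "series": "0.005 0.002 0 0 0.01 0.002 0;0 0 0 0 0.01 0.002 0;0 0 0 0 0.01 0 0;0 0 0 0 0.004 0 0;0 0 0 0 0 0 0;0 0 0 0 0 0 0"
}}

```text
time: 16.35
tool_pos: [0.4142, 0.2005, 0.1915]
ee_rot: [-2.158, -0.001, 1.769]
wrist_force: [-0.3, 0.1, 0.0]
width: 0.0002
```

Run:
```python
from pk import *
o=st(0.02);cp=robot.camera_params("wrist");im=robot.snapshot("wrist")
cv2.imwrite("pics/t.png",im);cv2.imwrite("pics/t3.png",cv2.resize(im[90:270,190:370],None,fx=4.4,fy=3.3,interpolation=cv2.INTER_CUBIC))
```

```text
t 16.35 bay-frame tcp mm [-4.8  1.1 44.2] rotvec err(tool) [-0.0235 -0.004  -0.0018]
F bay [-0.2  0.2  0.2] w 0.00023330048625540056 q [ 0.431 -0.595  2.008 -0.139  1.157 -1.319]
n=1: -0.0235 -0.0040 -0.0018 -0.0010 0.0241 -0.0054 0.0200
```

View pics/t3.png

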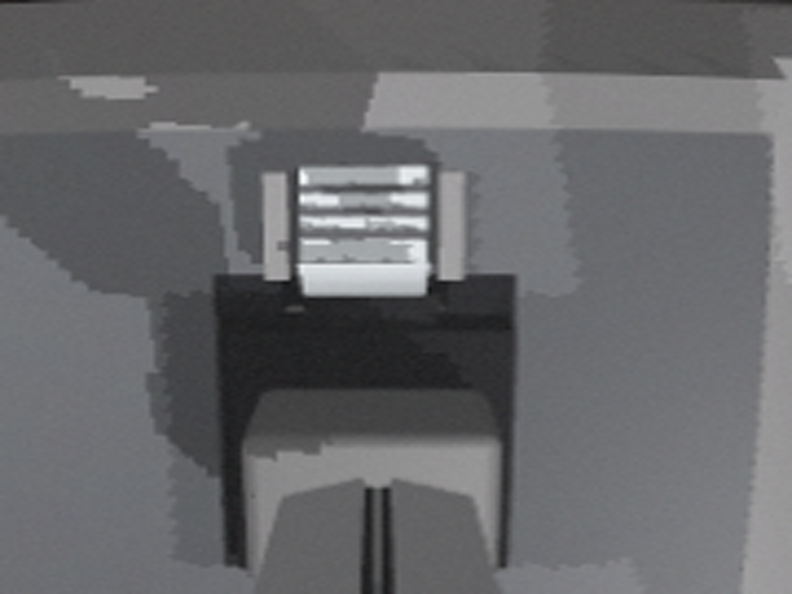

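Call:
{"op": "arm_command", "data": {
  "series": "-0.012 -0.004 0 0 0.005 -0.003 0;-0.012 0 0 0 0.005 -0.002 0;0 0 0 0 0.004 0 0;0 0 0 0 0 0 0;0 0 0 0 0 0 0"
}}

```text
time: 16.9
tool_pos: [0.4273, 0.2034, 0.1837]
ee_rot: [-2.187, 0.001, 1.774]
wrist_force: [-0.0, -1.0, 0.4]
width: 0.0004
```

Run:
```python
from pk import *
o=st(0.02)
```

```text
t 16.9 bay-frame tcp mm [ 1.8  1.4 30.1] rotvec err(tool) [ 0.0057  0.0003 -0.0009]
F bay [ 0.  -0.9  0.4] w 0.00044204817817144077 q [ 0.427 -0.581  2.028 -0.146  1.094 -1.32 ]
n=1: 0.0057 0.0003 -0.0009 -0.0013 0.0101 0.0019 0.0200
```

Call:
{"op": "arm_command", "data": {
  "series": "0.005 0 0 0 0.003 0.001 0;0 0 0 0 0.003 0 0;0 0 0 0 0.003 0 0"
}}

```text
time: 17.2
tool_pos: [0.4322, 0.2046, 0.1762]
ee_rot: [-2.184, 0.001, 1.774]
wrist_force: [-0.9, -1.2, 0.3]
width: 0.0007
```

Run:
```python
from pk import *
o=st(0.02)
```

```text
t 17.2 bay-frame tcp mm [ 1.6  1.5 21.2] rotvec err(tool) [ 0.0019  0.0003 -0.0005]
F bay [-0.8 -0.9  0.9] w 0.0007456622055146658 q [ 0.422 -0.563  2.032 -0.143  1.076 -1.322]
n=1: 0.0019 0.0003 -0.0005 -0.0015 0.0012 0.0016 0.0200
```

Call:
{"op": "arm_command", "data": {
  "series": "0 0 0 0 0.003 0 0;0 0 0 0 0.003 0 0"
}}

```text
time: 17.4
tool_pos: [0.4344, 0.2052, 0.1734]
ee_rot: [-2.182, -0.0, 1.773]
wrist_force: [-35.8, -9.0, 28.7]
width: 0.0004
```

Run:
```python
from pk import *
o=st(0.02)
```

```text
t 17.4 bay-frame tcp mm [ 1.9  1.6 17.5] rotvec err(tool) [-0.0001 -0.0005 -0.0002]
F bay [-13.8  -1.6  44.7] w 0.00040357320083387867 q [ 0.42  -0.555  2.033 -0.141  1.069 -1.323]
n=1: -0.0001 -0.0005 -0.0002 -0.0016 -0.0025 0.0019 0.0200
```

Run:
```python
from pk import *
o=st(0.02);cp=robot.camera_params("wrist");im=robot.snapshot("wrist");np.save("u_E.npy",cp["extrinsics"])
cv2.imwrite("pics/u.png",im);cv2.imwrite("pics/u3.png",cv2.resize(im[110:220,200:350],None,fx=5,fy=5,interpolation=cv2.INTER_CUBIC))
st(0)
```

```text
t 17.4 bay-frame tcp mm [ 1.9  1.6 17.5] rotvec err(tool) [-0.0001 -0.0005 -0.0002]
F bay [-13.8  -1.6  44.7] w 0.00040357320083387867 q [ 0.42  -0.555  2.033 -0.141  1.069 -1.323]
n=1: -0.0001 -0.0005 -0.0002 -0.0016 -0.0025 0.0019 0.0200
t 17.45 bay-frame tcp mm [ 1.8  1.6 17.7] rotvec err(tool) [-0.0003 -0.0006 -0.0002]
F bay [-9.  -0.5 25. ] w 0.00039111877268259844 q [ 0.42  -0.555  2.032 -0.141  1.069 -1.323]
n=1: -0.0003 -0.0006 -0.0002 -0.0016 0.0177 0.0018 0.0200
```

View pics/u3.png

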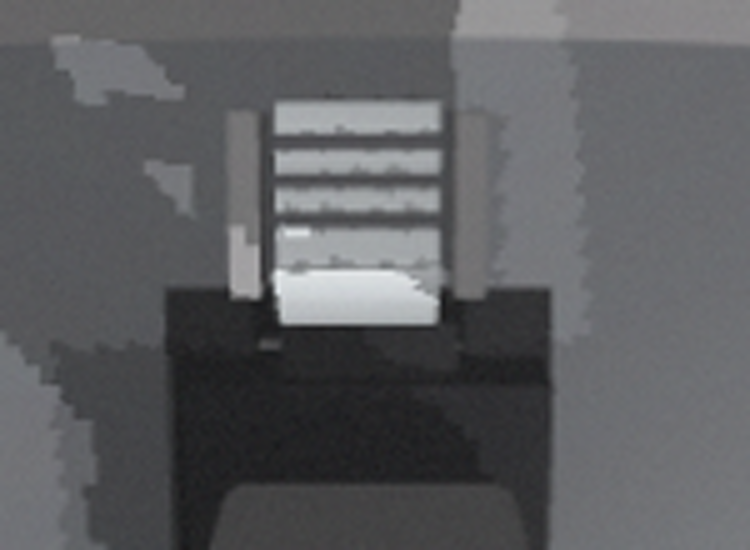

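Run:
```python
from pk import *
cp=dict(robot.camera_params("wrist"));cp["extrinsics"]=np.load("u_E.npy")
B=bayR(.203);O=np.array((.4431,.2053,.158))
for z in(0,.002,.006):
  for q in [(167,290),(551,290),(278,325),(438,325),(360,345),(500,355),(500,385),(360,385),(360,485),(268,345),(462,345)]:
    p=onplane((200+q[0]/5-.4,110+q[1]/5-.4),cp,O+z*B[:,2],B[:,2],True);print(z,q,((p-O)@B*1000).round(1)[:2],end=";")
  print()
```

```text
0 (167, 290) [-40.8 -26.1];0 (551, 290) [-40.7  26.2];0 (278, 325) [-35.9 -11. ];0 (438, 325) [-35.8  10.8];0 (360, 345) [-33.1   0.2];0 (500, 355) [-31.7  19.3];0 (500, 385) [-27.5  19.4];0 (360, 385) [-27.5   0.2];0 (360, 485) [-13.4   0.1];0 (268, 345) [-33.1 -12.4];0 (462, 345) [-33.1  14.1];
0.002 (167, 290) [-41.  -25.9];0.002 (551, 290) [-41.  26.];0.002 (278, 325) [-36.1 -10.9];0.002 (438, 325) [-36.1  10.7];0.002 (360, 345) [-33.4   0.2];0.002 (500, 355) [-32.   19.2];0.002 (500, 385) [-27.9  19.2];0.002 (360, 385) [-27.9   0.2];0.002 (360, 485) [-13.9   0.2];0.002 (268, 345) [-33.4 -12.3];0.002 (462, 345) [-33.4  14. ];
0.006 (167, 290) [-41.5 -25.3];0.006 (551, 290) [-41.4  25.5];0.006 (278, 325) [-36.7 -10.6];0.006 (438, 325) [-36.7  10.6];0.006 (360, 345) [-34.    0.3];0.006 (500, 355) [-32.7  18.9];0.006 (500, 385) [-28.6  18.9];0.006 (360, 385) [-28.6   0.2];0.006 (360, 485) [-14.9   0.2];0.006 (268, 345) [-34. -12.];0.006 (462, 345) [-34.   13.8];
```

Call:
{"op": "arm_command", "data": {
  "series": "0 0 0 0 -0.005 0.003 0;0 0 0 0 -0.001 0.004 0;0 0 0 0 0 0 0;0 0 0 0 0 0 0"
}}

```text
time: 17.85
tool_pos: [0.4252, 0.2034, 0.1752]
ee_rot: [-2.183, -0.001, 1.773]
wrist_force: [-0.4, -0.3, -0.7]
width: 0.0007
```

Run:
```python
from pk import *
o=st(0.02)
```

```text
t 17.85 bay-frame tcp mm [-4.8  1.8 24.4] rotvec err(tool) [ 0.0014 -0.0006  0.0003]
F bay [-0.8 -0.2 -0.3] w 0.000692660803136565 q [ 0.428 -0.581  2.043 -0.145  1.083 -1.317]
n=1: 0.0014 -0.0006 0.0003 -0.0018 0.0044 -0.0048 0.0200
```

Call:
{"op": "arm_command", "data": {
  "series": "0 0 0 0 0.002 0.003 0;0 0 0 0 0.003 0.001 0;0 0 0 0 0.003 0.001 0;0 0 0 0 0.003 0.002 0"
}}

```text
time: 18.25
tool_pos: [0.4253, 0.2036, 0.1675]
ee_rot: [-2.185, -0.002, 1.773]
wrist_force: [-20.8, -6.7, 20.5]
width: 0.0006
```

Run:
```python
from pk import *
o=st(0.02)
```

```text
t 18.25 bay-frame tcp mm [-9.2  1.9 18. ] rotvec err(tool) [ 0.0036 -0.0018  0.0006]
F bay [-6.1 -2.3 29.2] w 0.0006304006016073973 q [ 0.428 -0.58   2.059 -0.147  1.065 -1.312]
n=1: 0.0036 -0.0018 0.0006 -0.0019 -0.0020 -0.0092 0.0200
```

Call:
{"op": "arm_command", "data": {
  "series": "0 0 0 0 0.003 0.003 0;0 0 0 0 0.003 0.003 0"
}}

```text
time: 18.45
tool_pos: [0.4253, 0.2036, 0.1677]
ee_rot: [-2.195, -0.002, 1.772]
wrist_force: [-12.7, -5.1, 14.2]
width: 0.0006
```

Run:
```python
from pk import *
o=st(0.02);cp=robot.camera_params("wrist");im=robot.snapshot("wrist");np.save("v_E.npy",cp["extrinsics"])
cv2.imwrite("pics/v.png",im);cv2.imwrite("pics/v3.png",cv2.resize(im[110:220,200:350],None,fx=5,fy=5,interpolation=cv2.INTER_CUBIC))
```

```text
t 18.45 bay-frame tcp mm [-9.   1.9 18.1] rotvec err(tool) [ 0.0134 -0.0026  0.001 ]
F bay [-2.9 -2.5 19.4] w 0.0006045043782944347 q [ 0.43  -0.588  2.067 -0.151  1.056 -1.308]
n=1: 0.0134 -0.0026 0.0010 -0.0019 -0.0017 -0.0090 0.0200
```

View pics/v3.png

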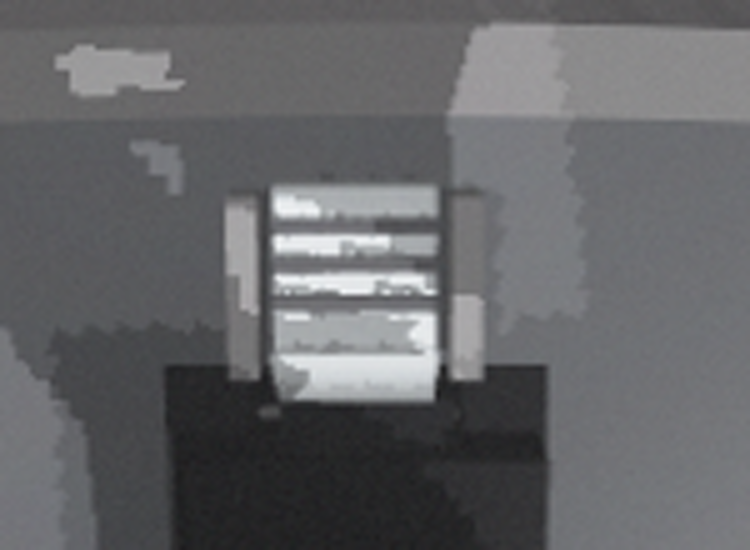

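Call:
{"op": "arm_command", "data": {
  "series": "0.013 0 0 0 -0.012 -0.004 0.03;0 0 0 0 -0.008 -0.004 0.07;0 0 0 0 0 -0.004 0.07;0 0 0 0 0 0 0.07;0 0 0 0 0 0 0.07;0 0 0 0 0 0 0.07;0 0 0 0 0 0 0.07;0 0 0 0 0 0 0.07"
}}

```text
time: 19.3
tool_pos: [0.423, 0.2026, 0.1876]
ee_rot: [-2.177, -0.001, 1.772]
wrist_force: [-0.5, -0.1, 0.6]
width: 0.0611
```

Run:
```python
from pk import *
o=st(0.02);cp=robot.camera_params("wrist");im=robot.snapshot("wrist");np.save("w_E.npy",cp["extrinsics"])
cv2.imwrite("pics/w.png",im);cv2.imwrite("pics/w3.png",cv2.resize(im[100:290,190:370],None,fx=4.4,fy=3.2,interpolation=cv2.INTER_CUBIC))
```

```text
t 19.3 bay-frame tcp mm [ 0.4  1.4 35.9] rotvec err(tool) [-0.0046 -0.0022 -0.0002]
F bay [-0.1  0.1  0.8] w 0.06105543012471688 q [ 0.428 -0.586  2.019 -0.142  1.118 -1.321]
n=1: -0.0046 -0.0022 -0.0002 -0.0014 0.0159 0.0003 0.0200
```

View pics/w3.png

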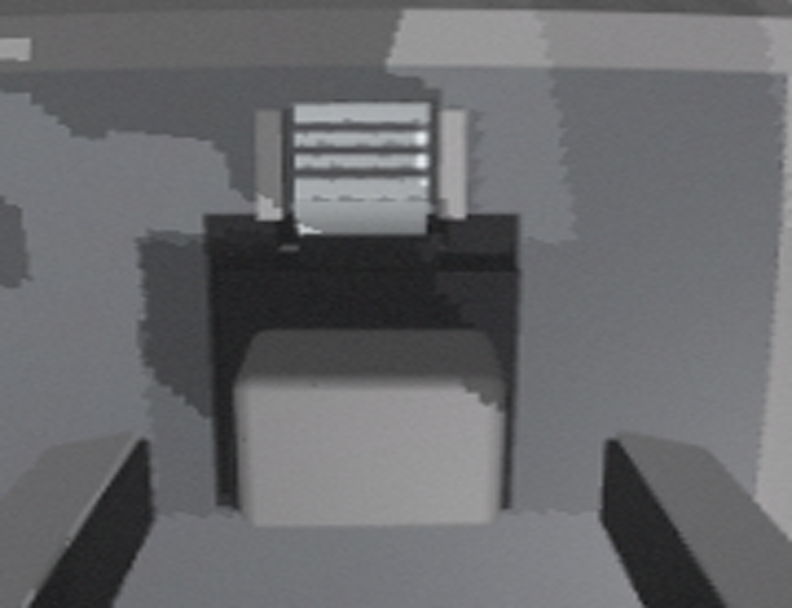

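```bash
cat >> pk.py <<'E'
def homeov(im,cp,out,box,sx,sy,x=0,y=0,z=0,pitch=0,O=np.array((.4431,.2053,.158)),psi=.203):
    x0,y0,x1,y1=box;big=cv2.resize(im[y0:y1,x0:x1],None,fx=sx,fy=sy,interpolation=cv2.INTER_CUBIC)
    B=bayR(psi);Bp=B@R.from_rotvec([0,pitch,0]).as_matrix();c=O+B@np.array([x,y,z-15])/1000
    def pl(L,col,M=None,o=None):
        P=(c if o is None else o)+np.array(L,float)/1000@(Bp if M is None else M).T
        q=((proj(P,cp,True)-[x0,y0]+.5)*[sx,sy]).astype(int);cv2.polylines(big,[q.reshape(-1,1,2)],True,col,1)
    r=lambda a,b,z:[[-a,-b,z],[-a,b,z],[a,b,z],[a,-b,z]]
    pl(r(16.8,19.7,55),(0,255,0));pl(r(17,20,17),(0,255,255));pl(r(30,25,17),(255,0,255))
    pl([[-38,-12,13],[-38,12,13],[-30,12,13],[-30,-12,13]],(0,0,255))
    pl(r(31.5,26.5,0),(255,128,0),B,O);pl([[-32,-10.5,0],[-32,10.5,0]],(255,255,255),B,O)
    cv2.imwrite(out,big)
E
python3 - <<'E'
from pk import *
im=cv2.imread("pics/w.png");cp=dict(robot.camera_params("wrist"));cp["extrinsics"]=np.load("w_E.npy")
homeov(im,cp,"pics/w4.png",(190,100,370,290),4.4,3.2,x=1.5)
homeov(im,cp,"pics/w5.png",(190,100,370,290),4.4,3.2,x=1.5,y=.5,pitch=.05)
E
```

```text
(no output)
```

View pics/w4.png

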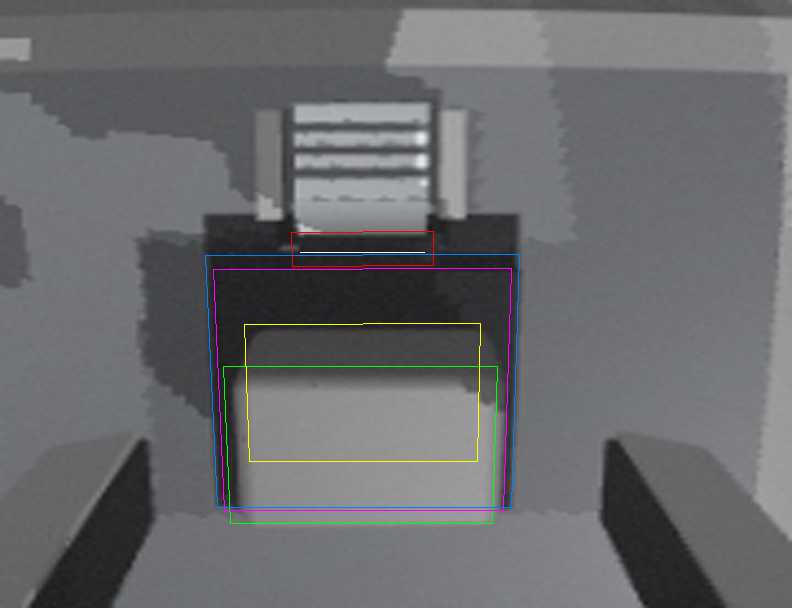

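View pics/w5.png

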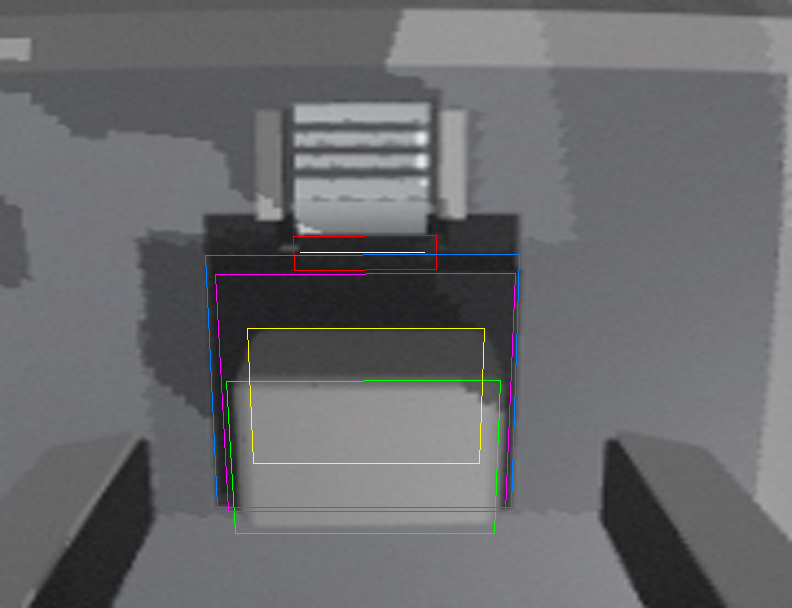

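Call:
{"op": "arm_command", "data": {
  "series": "-0.004 -0.002 0 0 0.015 -0.001 0.06;0 0 0 0 0.015 -0.001 0.055;0 0 0 0 0.012 0 0.05;0 0 0 0 0.005 0 0.05;0 0 0 0 0 0 0.05;0 0 0 0 0 0 0.05"
}}

```text
time: 19.95
tool_pos: [0.4518, 0.2088, 0.1496]
ee_rot: [-2.182, -0.0, 1.774]
wrist_force: [-0.2, -0.3, 0.7]
width: 0.0502
```

Run:
```python
from pk import *
o=st(-0.017)
```

```text
t 19.95 bay-frame tcp mm [  2.8   1.7 -12.2] rotvec err(tool) [ 0.0007 -0.      0.0003]
F bay [ 0.2 -0.3  0.7] w 0.05016557572698253 q [ 0.406 -0.5    2.049 -0.138  0.994 -1.328]
n=1: 0.0007 -0.0000 0.0003 -0.0017 0.0048 0.0028 0.0200
```

Call:
{"op": "arm_command", "data": {
  "series": "0 0 0 0 0.003 0 0.03;0 0 0 0 0 0 0.03;0 0 0 0 0 0 0.03;0 0 0 0 0 0 0.03"
}}

```text
time: 20.35
tool_pos: [0.454, 0.2079, 0.1478]
ee_rot: [-2.184, 0.003, 1.773]
wrist_force: [1.4, -0.4, -0.5]
width: 0.0398
```

Call:
{"op": "arm_command", "data": {
  "series": "-0.02 0 0 0 0.001 0.002 0.03;-0.02 0 0 0 0.002 0.002 0.03;-0.02 0 0 0 0.003 0.003 0.03"
}}

```text
time: 20.65
tool_pos: [0.4539, 0.2078, 0.1463]
ee_rot: [-2.256, 0.002, 1.772]
wrist_force: [-11.0, -6.2, 17.1]
width: 0.0399
```

Run:
```python
from pk import *
o=st(-0.017);print(o["wrist_torque"]);cp=robot.camera_params("wrist");im=robot.snapshot("wrist");np.save("x_E.npy",cp["extrinsics"])
cv2.imwrite("pics/x.png",im)
homeov(im,cp,"pics/x4.png",(190,90,370,280),4.4,3.2,x=1,y=1)
```

```text
t 20.65 bay-frame tcp mm [  2.4   0.3 -15.9] rotvec err(tool) [ 0.0748  0.0001 -0.0025]
F bay [-0.  -3.9 20.9] w 0.03994132872200499 q [ 0.42  -0.544  2.114 -0.178  0.905 -1.291]
n=1: 0.0748 0.0001 -0.0025 -0.0003 0.0009 0.0024 0.0200
[-0.71334353  0.49823051 -0.49170006]
```

View pics/x4.png

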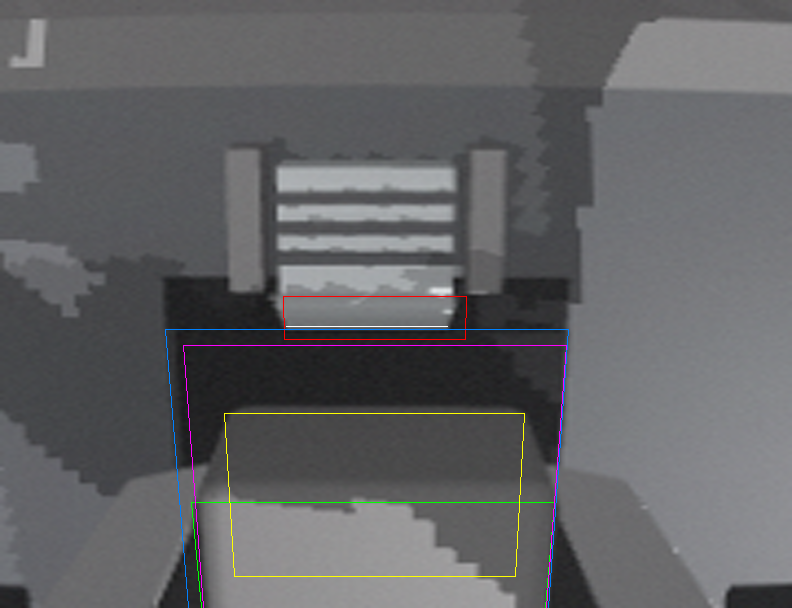

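Call:
{"op": "arm_command", "data": {
  "series": "0 0 0 0 0 0 0.06;0 0 0 0 0 0 0.06;0 0 0 0 0 0 0.06;0.02 0 0 0 -0.01 0 0.06;0.02 0 0 0 -0.03 0 0.06;0.02 0 0 0 -0.035 0 0.04;0.015 0 0 0 -0.035 0 0.02;0 0 0 0 -0.02 0 0;0 0 0 0 0 0 0;0 0 0 0 0 0 0"
}}

```text
time: 21.7
tool_pos: [0.3722, 0.1924, 0.2489]
ee_rot: [-2.175, -0.0, 1.775]
wrist_force: [-0.1, -0.1, -0.3]
width: 0.0235
```

Run:
```python
from pk import *
o=st(0.1);cp=robot.camera_params("wrist");im=robot.snapshot("wrist");np.save("y_E.npy",cp["extrinsics"])
cv2.imwrite("pics/y.png",im)
homeov(im,cp,"pics/y4.png",(190,90,370,280),4.4,3.2,x=0,y=1)
```

```text
t 21.7 bay-frame tcp mm [ -6.9   1.7 115.8] rotvec err(tool) [-0.0065  0.0006  0.0005]
F bay [-0.2 -0.1 -0.1] w 0.023480677714435447 q [ 0.481 -0.707  1.954 -0.162  1.311 -1.299]
n=1: -0.0065 0.0006 0.0005 -0.0017 0.0158 -0.0070 0.0200
```

View pics/y4.png

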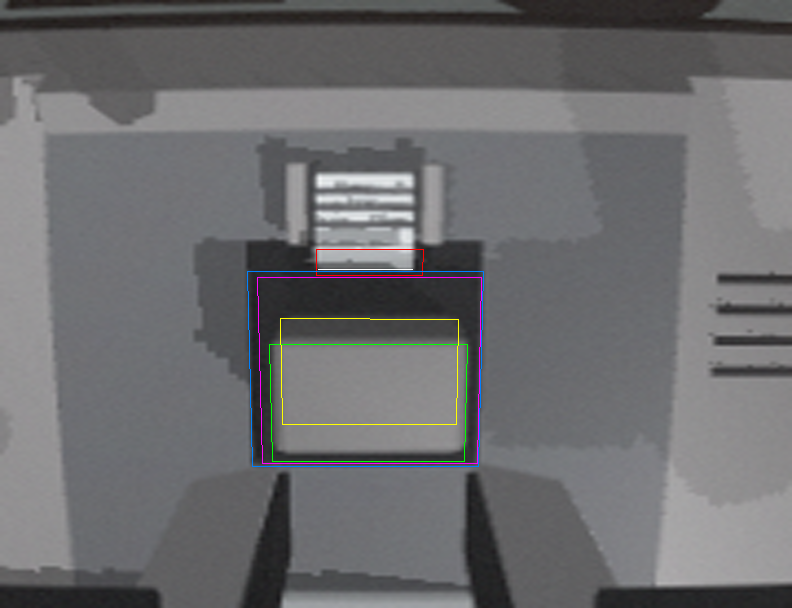

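View pics/y.png

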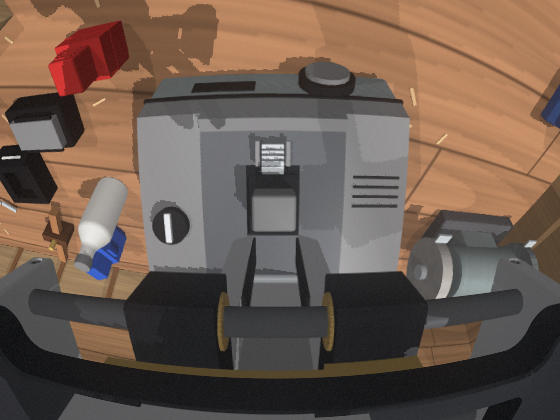

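```bash
cat >> pk.py <<'E'
def coverpt(x,y,z,th,O=np.array((.4431,.2053,.158)),psi=.203):
    c,s=np.cos(th),np.sin(th);B=bayR(psi)
    return O+B@(np.array([80+x*c+z*s,y,-x*s+z*c])/1000)
E
python3 - <<'E'
from pk import *
from scipy.optimize import least_squares
cs=robot.camera_params("scene");ct=robot.camera_params("top")
g=lambda q:np.array([(330+x/4-.4,160+y/4-.4) for x,y in q])
U=g([(170,103),(535,243),(240,58),(587,187)])
K=[(-150,-67,56),(-150,67,56),(-150,-67,0),(-150,67,0)]
gt=lambda q:np.array([(50+x/4-.4,160+y/4-.4) for x,y in q])
Ut=gt([(350,135),(68,180),(82,303),(372,250)]);Kt=[(-150,-67,56),(-150,67,56),(-150,67,0),(-150,-67,0)]
def f(p):
    P=np.array([coverpt(*k,p[0]) for k in K])+[p[1],p[2],0];Q=np.array([coverpt(*k,p[0]) for k in Kt])+[p[3],p[4],0]
    return np.r_[(proj(P,cs)-U).ravel(),(proj(Q,ct)-Ut).ravel(),np.array(p[1:])/.004]
r=least_squares(f,[1.95,0,0,0,0]);print(r.x,r.fun.round(1))
th=r.x[0]
for k in [(-150,0,56),(-150,67,56),(-150,-67,56),(-150,0,0),(0,0,56),(-75,0,56)]: print(k,coverpt(*k,th).round(3))
E
```

```text
[ 2.02956775e+00  6.70299693e-04 -1.07354112e-04  6.58073772e-04
 -2.60083345e-03] [-0.   0.3 -0.3  0.3 -0.1 -0.   0.4 -0.7 -0.4 -0.7 -1.3  1.   1.4 -0.2
  0.  -0.1  0.2 -0.   0.2 -0.7]
(-150, 0, 56) [0.539 0.225 0.361]
(-150, 67, 56) [0.526 0.291 0.361]
(-150, -67, 56) [0.553 0.159 0.361]
(-150, 0, 0) [0.485 0.214 0.352]
(0, 0, 56) [0.562 0.23  0.212]
(-75, 0, 56) [0.55  0.227 0.287]
```

```bash
cat >> pk.py <<'E'
def ctool(th,gap=0,xl=-120,t=.0225,th0=2.03,O=np.array((.4431,.2053,.158)),psi=.203,tilt=None):
    B=bayR(psi); n=np.cos(th)*B[:,2]+np.sin(th)*B[:,0]
    # tilt angle from vertical toward robot
    ph=np.radians(35)*(1-np.clip(th/th0,0,1)) if tilt is None else tilt
    Bt=B@R.from_euler('y',np.radians(35)-ph).as_matrix()  # ph=35deg ->bay, 0->vertical
    Rm=toolR(Bt)
    tip=coverpt(xl,0,56,th,O,psi)+n*(.008*abs(n@Rm[:,2])+gap)
    return mk(Rm,tip+t*Rm[:,1])
E
python3 - <<'E'
from pk import *
T0=pose();np.set_printoptions(suppress=True,precision=3)
C=ctool(2.03,gap=.03);print(C)
Va=ctool(2.03);Va=mk(C[:3,:3]@R.from_euler('x',-8,degrees=True).as_matrix(),[.40,.195,.40])
Vb=mk(C[:3,:3],C[:3,3]+[.02,0,.13]);print(Vb[:3,3])
plan(T0,Va,0);plan(Va,Vb,0);plan(Vb,C,0)
E
```

```text
[[-0.202  0.    -0.979  0.58 ]
 [ 0.979  0.    -0.202  0.234]
 [ 0.    -1.    -0.     0.314]
 [ 0.     0.     0.     1.   ]]
[0.6   0.234 0.444]
n=4: 0.1161 0.0002 0.0000 -0.0008 -0.0318 -0.0223 0.0000
n=6: 0.0233 0.0000 0.0000 -0.0004 -0.0046 -0.0345 0.0000
n=4: 0.0000 -0.0000 0.0000 0.0010 0.0325 0.0049 0.0000
```

Call:
{"op": "arm_command", "data": {
  "series": "0.116 0 0 0 -0.02 -0.022 0;0.116 0 0 0 -0.035 -0.022 0;0.116 0 0 0 -0.035 -0.022 0;0.116 0 0 0 -0.035 -0.022 0;0 0 0 0 0 0 0"
}}

```text
time: 22.25
tool_pos: [0.3984, 0.1961, 0.3622]
ee_rot: [-1.639, 0.01, 1.776]
wrist_force: [0.6, -0.7, -0.8]
width: 0.0005
```

Run:
```python
from pk import *
o=robot.get_obs();print(o["joint_positions"].round(3),o["tool_pos"])
C=ctool(2.03,gap=.03);Vb=mk(C[:3,:3],C[:3,3]+[.02,0,.13]);
plan(pose(o),Vb,0)
```

```text
[ 0.346 -0.164  1.257 -0.021  1.983 -1.439] [0.39839999 0.19612398 0.36223571]
n=6: 0.0113 0.0004 -0.0017 -0.0008 -0.0123 -0.0348 0.0000
```

Call:
{"op": "arm_command", "data": {
  "series": "0.011 0 -0.002 0 -0.04 0 0;0.011 0 -0.002 0 -0.04 0 0;0.011 0 -0.002 -0.001 0 -0.035 0;0.011 0 -0.002 -0.001 0 -0.035 0;0.011 0 -0.002 -0.001 0 -0.035 0;0.011 0 -0.002 -0.001 0 -0.035 0;0 0 0 -0.001 0 -0.035 0;0 0 0 -0.001 0 -0.035 0;0 0 0 0 0 0 0;0 0 0 0 0 0 0"
}}

```text
time: 23.25
tool_pos: [0.6125, 0.2324, 0.4045]
ee_rot: [-1.512, 0.004, 1.772]
wrist_force: [-0.6, -0.7, 0.9]
width: 0.0004
```

Run:
```python
from pk import *
o=robot.get_obs();print(o["joint_positions"].round(3),o["tool_pos"])
C=ctool(2.03,gap=.03)
plan(pose(o),C,0)
im=robot.snapshot("wrist");cv2.imwrite("pics/z.png",im)
```

```text
[ 2.760e-01  5.200e-01  3.700e-01  1.000e-03  2.311e+00 -1.495e+00] [0.61250068 0.23240222 0.40448744]
n=3: -0.0197 -0.0007 -0.0012 0.0026 0.0305 0.0092 0.0000
```

View pics/z.png

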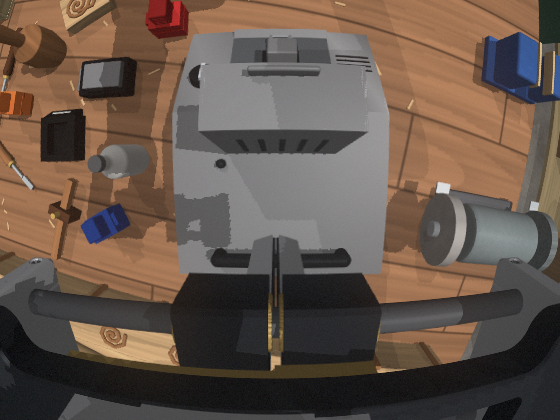

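Call:
{"op": "arm_command", "data": {
  "series": "-0.02 0 -0.001 0.002 0.03 0.002 0;-0.02 0 -0.001 0.002 0.03 0.004 0;-0.02 0 -0.001 0.002 0.03 0.006 0;0 0 0 0 0 0 0;0 0 0 0 0 0 0"
}}

```text
time: 23.8
tool_pos: [0.5878, 0.2334, 0.3124]
ee_rot: [-1.574, 0.0, 1.772]
wrist_force: [-0.4, 0.5, 1.3]
width: 0.0006
```

Run:
```python
from pk import *
o=robot.get_obs();print(o["joint_positions"].round(3),o["tool_pos"],o["wrist_force"])
plan(pose(o),ctool(2.03,gap=.005),0)
plan(ctool(2.03),ctool(1.8),0)
```

```text
[ 2.890e-01  2.930e-01  8.710e-01 -1.000e-03  1.974e+00 -1.484e+00] [0.58780717 0.23335955 0.31244054] [-0.38957631  0.49537882  1.26420443]
n=1: 0.0030 -0.0014 -0.0005 0.0016 0.0019 0.0319 0.0000
n=1: -0.0692 -0.0000 0.0000 0.0000 -0.0068 0.0291 0.0000
```

Call:
{"op": "arm_command", "data": {
  "series": "0 0 0 0.001 0.001 0.012 0;0 0 0 0 0.001 0.01 0;0 0 0 0 0 0.008 0;0 0 0 0 0 0.006 0"
}}

```text
time: 24.2
tool_pos: [0.5545, 0.2276, 0.3232]
ee_rot: [-1.596, -0.001, 1.772]
wrist_force: [0.0, -0.3, -0.8]
width: 0.0004
```

```bash
cat >> pk.py <<'E'
def cstat(th_next,n=4):
    o=robot.get_obs();T=pose(o)
    # implied theta if in contact
    ths=np.linspace(2.1,-.05,431);B=bayR(.203)
    best=min(ths,key=lambda h:abs((T[:3,3]-.0225*T[:3,1]-coverpt(-120,0,56,h))@(np.cos(h)*B[:,2]+np.sin(h)*B[:,0])-.008*abs((np.cos(h)*B[:,2]+np.sin(h)*B[:,0])@T[:3,2])))
    h=best;c,s=np.cos(h),np.sin(h)
    b=((T[:3,3]-.0225*T[:3,1]-np.array((.4431,.2053,.158)))@B)*1000-[80,0,0]
    loc=[b[0]*c-b[2]*s,b[1],b[0]*s+b[2]*c]
    print("t",round(float(o["time"]),2),"theta if contact",round(best,3),"tip local",np.round(loc,1),"F",o["wrist_force"].round(1),"Ftool",(o["wrist_force"]@T[:3,:3]).round(1),"q",o["joint_positions"].round(2))
    plan(T,ctool(th_next),0,n)
E
python3 - <<'E'
from pk import *
cstat(1.8)
E
```

```text
t 24.2 theta if contact 2.065 tip local [-135.3   -0.6   63.7] F [ 0.  -0.3 -0.8] Ftool [-0.3  0.8  0.1] q [ 0.3   0.2   0.97 -0.    1.95 -1.48]
n=4: -0.0111 -0.0005 0.0003 0.0001 0.0013 0.0081 0.0000
```

Call:
{"op": "arm_command", "data": {
  "series": "-0.011 0 0 0 0.003 0.008 0;-0.011 0 0 0 0.003 0.008 0;-0.011 0 0 0 0.001 0.008 0;-0.011 0 0 0 0 0.008 0;-0.011 0 0 0 0 0.008 0"
}}

```text
time: 24.7
tool_pos: [0.5211, 0.2207, 0.3243]
ee_rot: [-1.681, -0.004, 1.771]
wrist_force: [0.8, 1.3, 0.8]
width: 0.0002
```

Run:
```python
from pk import *
cstat(1.5)
```

```text
t 24.7 theta if contact 1.8 tip local [-128.2   -0.7   63.9] F [0.8 1.3 0.8] Ftool [ 1.1 -0.6 -1.1] q [ 0.31  0.05  1.13 -0.01  1.85 -1.47]
n=4: -0.0124 -0.0009 0.0008 0.0001 0.0012 0.0095 0.0000
```

Call:
{"op": "arm_command", "data": {
  "series": "-0.012 0 0 0 0.001 0.0095 0;-0.012 0 0 0 0.001 0.0095 0;-0.012 0 0 0 0.001 0.0095 0;-0.012 0 0 0 0.001 0.0095 0"
}}

```text
time: 25.1
tool_pos: [0.4859, 0.2135, 0.3213]
ee_rot: [-1.745, -0.005, 1.77]
wrist_force: [1.1, 0.6, 0.5]
width: 0.0004
```

Run:
```python
from pk import *
cstat(1.2)
im=robot.snapshot("scene");cs=robot.camera_params("scene")
big=cv2.resize(im[130:310,310:510],None,fx=3.5,fy=3.3)
cv2.imwrite("pics/ca.png",big)
```

```text
t 25.1 theta if contact 1.535 tip local [-127.    -0.7   63.4] F [1.1 0.6 0.5] Ftool [ 0.3 -0.3 -1.2] q [ 0.32 -0.09  1.28 -0.02  1.77 -1.46]
n=4: -0.0188 -0.0012 0.0010 0.0001 0.0032 0.0103 0.0000
```

View pics/ca.png

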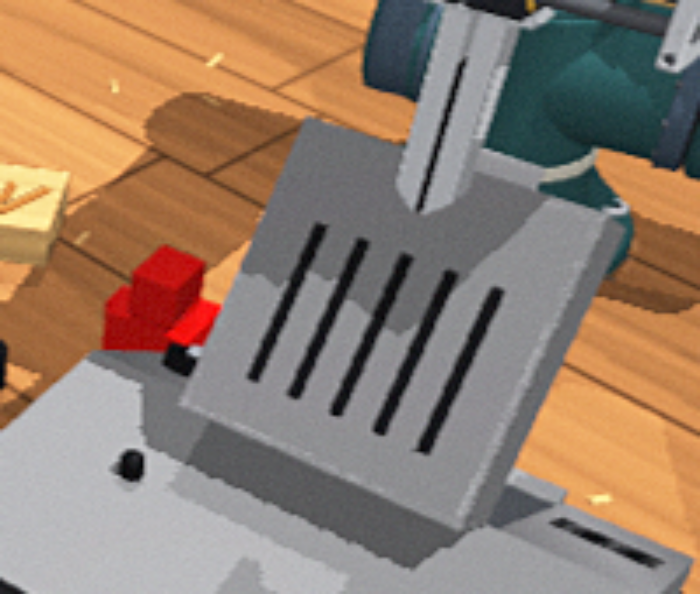

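The cover is tipping forward with the fingertips on its outer face, near the free edge (crop 420,210). I'll continue the arc.

Call:
{"op": "arm_command", "data": {
  "series": "-0.019 -0.001 0.001 0 0.003 0.01 0;-0.019 -0.001 0.001 0 0.003 0.01 0;-0.019 -0.001 0.001 0 0.003 0.01 0;-0.019 -0.001 0.001 0 0.003 0.01 0"
}}

```text
time: 25.55
tool_pos: [0.4496, 0.206, 0.3066]
ee_rot: [-1.834, -0.001, 1.773]
wrist_force: [1.8, -0.2, 0.2]
width: 0.0004
```

Run:
```python
from pk import *
cstat(0.9,5)
```

```text
t 25.55 theta if contact 1.24 tip local [-125.6   -0.6   62.5] F [ 1.8 -0.2  0.2] Ftool [-0.6  0.3 -1.7] q [ 0.34 -0.24  1.46 -0.04  1.67 -1.44]
n=5: -0.0154 -0.0002 0.0001 0.0001 0.0042 0.0078 0.0000
```

Call:
{"op": "arm_command", "data": {
  "series": "-0.015 0 0 0 0.0035 0.008 0;-0.015 0 0 0 0.004 0.008 0;-0.015 0 0 0 0.0045 0.008 0;-0.015 0 0 0 0.005 0.008 0;-0.015 0 0 0 0.005 0.007 0"
}}

```text
time: 26.05
tool_pos: [0.4189, 0.1998, 0.2796]
ee_rot: [-1.921, -0.002, 1.773]
wrist_force: [-0.6, -0.2, 1.5]
width: 0.0003
```

Run:
```python
from pk import *
cstat(0.6,5)
```

```text
t 26.05 theta if contact 0.93 tip local [-123.5   -0.5   61.1] F [-0.6 -0.2  1.5] Ftool [-0.1 -1.6  0. ] q [ 0.37 -0.39  1.64 -0.05  1.55 -1.41]
n=5: -0.0161 -0.0004 0.0003 0.0001 0.0055 0.0067 0.0000
```

Call:
{"op": "arm_command", "data": {
  "series": "-0.016 0 0 0 0.0045 0.007 0;-0.016 0 0 0 0.005 0.007 0;-0.016 0 0 0 0.0055 0.007 0;-0.016 0 0 0 0.006 0.0065 0;-0.016 0 0 0 0.006 0.006 0"
}}

```text
time: 26.55
tool_pos: [0.3978, 0.1955, 0.2457]
ee_rot: [-2.01, -0.004, 1.772]
wrist_force: [0.1, -0.3, 0.9]
width: 0.0005
```

Run:
```python
from pk import *
cstat(0.35,5)
im=robot.snapshot("scene")
cv2.imwrite("pics/cb.png",cv2.resize(im[130:330,310:530],None,fx=3.2,fy=3))
```

```text
t 26.55 theta if contact 0.63 tip local [-122.6   -0.5   59.8] F [ 0.1 -0.3  0.9] Ftool [-0.3 -0.8 -0.5] q [ 0.4  -0.52  1.81 -0.08  1.42 -1.38]
n=5: -0.0133 -0.0006 0.0005 0.0001 0.0058 0.0047 0.0000
```

View pics/cb.png

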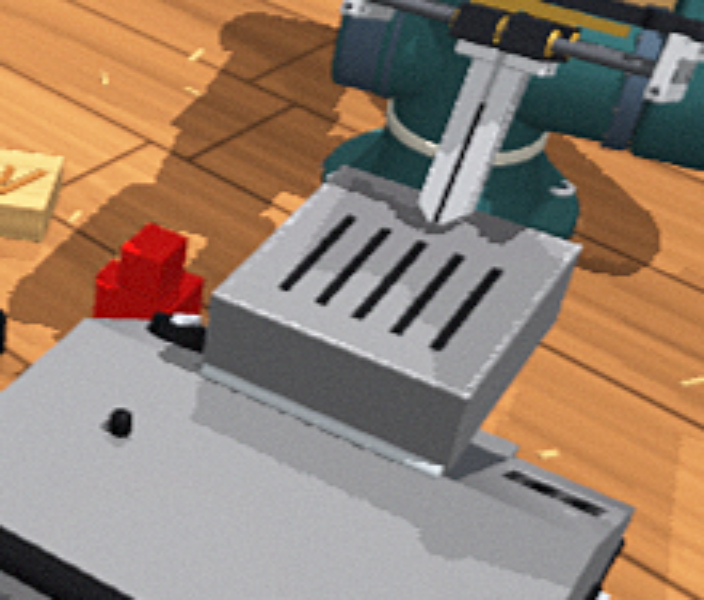

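Cover well down with the fingertips on top; continuing more slowly.

Call:
{"op": "arm_command", "data": {
  "series": "-0.013 0 0 0 0.005 0.005 0;-0.013 0 0 0 0.0055 0.005 0;-0.013 0 0 0 0.006 0.005 0;-0.013 0 0 0 0.006 0.0045 0;-0.013 0 0 0 0.006 0.004 0"
}}

```text
time: 27.1
tool_pos: [0.3887, 0.1937, 0.209]
ee_rot: [-2.078, -0.004, 1.772]
wrist_force: [-0.6, -0.4, 0.4]
width: 0.0002
```

Run:
```python
from pk import *
cstat(0.15,5)
```

```text
t 27.1 theta if contact 0.35 tip local [-121.2   -0.4   58. ] F [-0.6 -0.4  0.4] Ftool [-0.3 -0.7  0.3] q [ 0.42 -0.6   1.95 -0.11  1.3  -1.35]
n=5: -0.0116 -0.0007 0.0005 0.0001 0.0046 0.0026 0.0000
```

Call:
{"op": "arm_command", "data": {
  "series": "-0.011 0 0 0 0.004 0.003 0;-0.011 0 0 0 0.0045 0.003 0;-0.011 0 0 0 0.0045 0.0025 0;-0.011 0 0 0 0.0045 0.002 0;-0.011 0 0 0 0.0045 0.002 0"
}}

```text
time: 27.6
tool_pos: [0.3886, 0.1938, 0.1805]
ee_rot: [-2.137, -0.004, 1.772]
wrist_force: [-0.9, -0.4, 0.9]
width: 0.0006
```

Run:
```python
from pk import *
cstat(0.0,6)
```

```text
t 27.6 theta if contact 0.14 tip local [-120.8   -0.4   56.6] F [-0.9 -0.4  0.9] Ftool [-0.2 -1.2  0.3] q [ 0.44 -0.65  2.05 -0.13  1.19 -1.32]
n=6: -0.0075 -0.0005 0.0004 0.0000 0.0028 0.0011 0.0000
```

Call:
{"op": "arm_command", "data": {
  "series": "-0.007 0 0 0 0.003 0.0015 0;-0.007 0 0 0 0.003 0.0015 0;-0.007 0 0 0 0.0025 0.001 0;-0.007 0 0 0 0.0025 0.001 0"
}}

```text
time: 28.0
tool_pos: [0.3905, 0.1941, 0.1671]
ee_rot: [-2.167, -0.003, 1.772]
wrist_force: [-1.1, -1.0, 0.2]
width: 0.0004
```

Run:
```python
from pk import *
cstat(0.0,4)
```

```text
t 28.0 theta if contact 0.04 tip local [-120.9   -0.4   56. ] F [-1.1 -1.   0.2] Ftool [-0.7 -0.9  1. ] q [ 0.45 -0.67  2.09 -0.15  1.14 -1.3 ]
n=4: -0.0036 -0.0008 0.0005 0.0001 0.0012 0.0003 0.0000
```

Call:
{"op": "arm_command", "data": {
  "series": "-0.004 0 0 0 0.002 0.0005 0;-0.004 0 0 0 0.002 0.0005 0;-0.003 0 0 0 0.002 0 0"
}}

```text
time: 28.3
tool_pos: [0.3924, 0.1946, 0.1616]
ee_rot: [-2.178, -0.004, 1.772]
wrist_force: [-19.6, -5.1, 14.7]
width: 0.0006
```

Run:
```python
from pk import *
cstat(0.0,4)
```

```text
t 28.3 theta if contact -0.01 tip local [-119.8   -0.3   56.3] F [-19.6  -5.1  14.7] Ftool [ -1.  -23.6   8.2] q [ 0.45 -0.67  2.11 -0.15  1.11 -1.3 ]
n=4: -0.0010 -0.0008 0.0005 0.0001 -0.0002 -0.0001 0.0000
```

Call:
{"op": "arm_command", "data": {
  "series": "0 0 0 0 0.002 0 0;0 0 0 0 0 0 0;0 0 0 0 -0.006 0 0;0 0 0 0 -0.02 0 0;0 0 0 0 -0.03 0 0;0 0 0 0 -0.03 0 0;0 0 0 0 0 0 0"
}}

```text
time: 29.0
tool_pos: [0.3492, 0.1899, 0.2359]
ee_rot: [-2.17, -0.0, 1.768]
wrist_force: [0.1, 0.4, 0.8]
width: 0.0001
```

Run:
```python
from pk import *
cstat(0.0,4)
im=robot.snapshot("scene");cs=robot.camera_params("scene")
x0,y0,s=300,190,3.2;big=cv2.resize(im[190:380,300:530],None,fx=s,fy=s,interpolation=cv2.INTER_CUBIC)
for th,col in((0,(0,255,0)),(.06,(0,0,255))):
  for z in(0,56):
    P=np.array([coverpt(*k,th) for k in((0,-67,z),(0,67,z),(-150,67,z),(-150,-67,z))])+[.0007,0,0];q=((proj(P,cs)-[x0,y0]+.5)*s).astype(int);cv2.polylines(big,[q.reshape(-1,1,2)],True,col,1)
cv2.imwrite("pics/cc.png",big)
im=robot.snapshot("wrist");cv2.imwrite("pics/cd.png",im)
im=robot.snapshot("top");cv2.imwrite("pics/ce.png",im)
```

```text
t 29.0 theta if contact 0.555 tip local [-170.2    3.9   60.2] F [0.1 0.4 0.8] Ftool [ 0.4 -0.6 -0.6] q [ 0.53 -0.76  2.   -0.19  1.33 -1.25]
n=4: -0.0028 -0.0013 -0.0008 -0.0009 0.0212 0.0015 0.0000
```

View pics/cc.png

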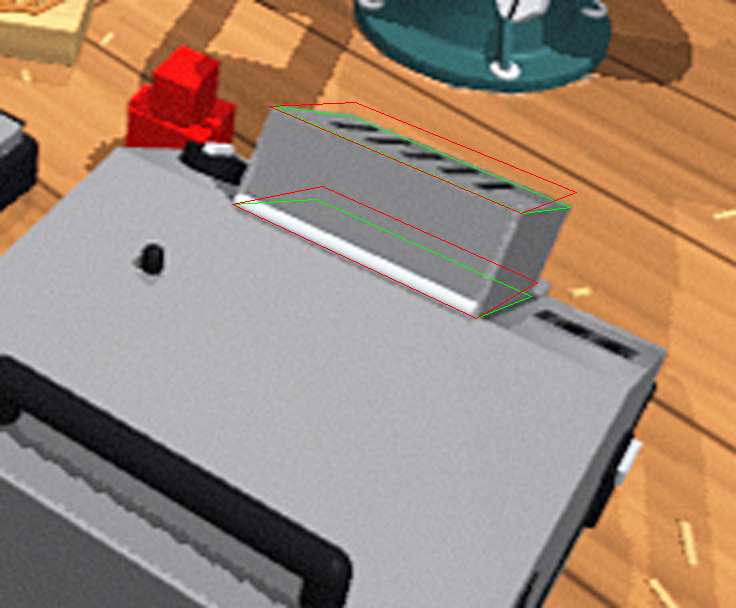

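View pics/cd.png

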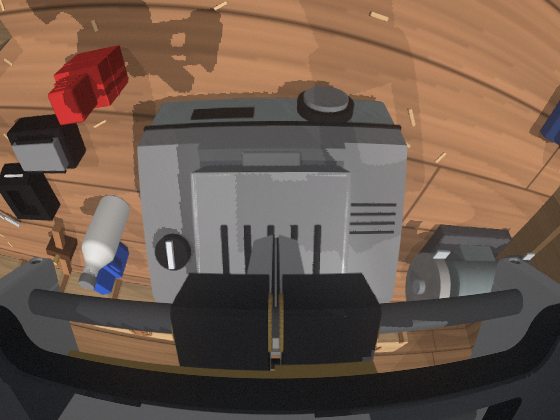

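View pics/ce.png

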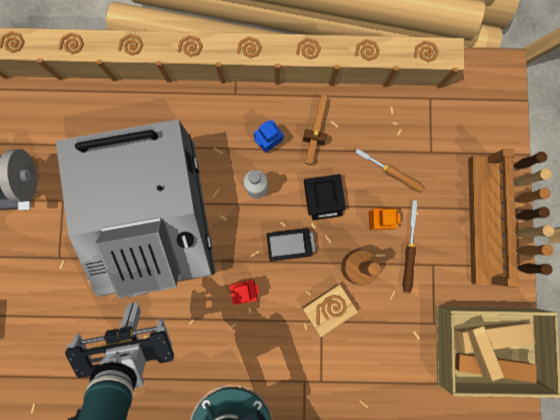

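```bash
python3 -c "
from h import *
print(robot.get_obs()['joint_positions'],robot.get_obs()['qvel'])"
```

```text
[ 0.52652375 -0.75577043  2.00618374 -0.18936713  1.32996801 -1.24856413] [-0.00770487  0.00532164  0.02383868 -0.00090245  0.00372975  0.00194269]
```

Call:
{"op": "arm_command", "data": {
  "series": "0.06 0 0 0 0 0 0;0.06 0 0 0 0 0 0;0 0 0 0 0 0 0;0 0 0 0 0 0 0"
}}

```text
time: 29.55
tool_pos: [0.3463, 0.1865, 0.2221]
ee_rot: [-2.03, 0.005, 1.765]
wrist_force: [-0.1, -0.2, -0.5]
width: 0.0004
```

Run:
```python
from pk import *
cstat(0)
cw=robot.camera_params("wrist");im=robot.snapshot("wrist")
P=np.array([coverpt(*k,0) for k in((0,-67,56),(0,67,56),(-150,67,56),(-150,-67,56))]);Q=np.array([coverpt(*k,.04) for k in((0,-67,56),(0,67,56),(-150,67,56),(-150,-67,56))])
big=cv2.resize(im[110:320,170:380],None,fx=3,fy=2.8)
for X,c in((P,(0,255,0)),(Q,(0,0,255))):
    q=((proj(X,cw,True)-[170,110]+.5)*[3,2.8]).astype(int);cv2.polylines(big,[q.reshape(-1,1,2)],True,c,1)
cv2.imwrite("pics/cf.png",big)
```

```text
t 29.55 theta if contact 0.49 tip local [-168.2    1.3   59.1] F [-0.1 -0.2 -0.5] Ftool [-0.1  0.4  0.3] q [ 0.47 -0.66  1.93 -0.13  1.43 -1.31]
n=4: -0.0380 -0.0013 -0.0021 -0.0002 0.0187 -0.0028 0.0000
```

View pics/cf.png

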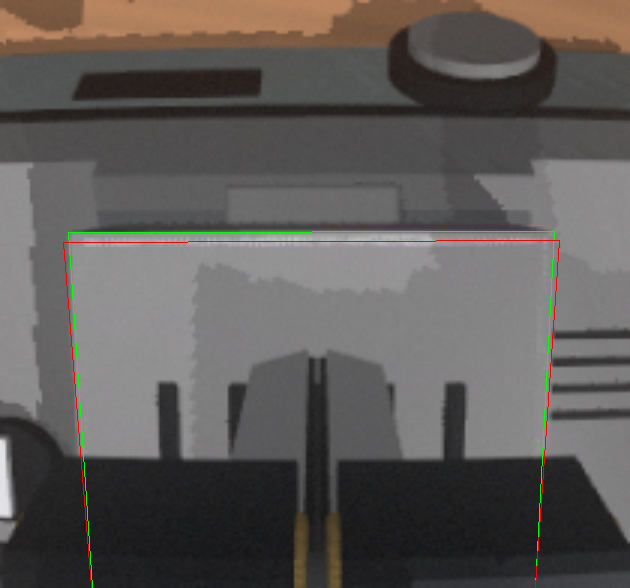

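```bash
python3 -c "
from bench import robot
print(robot.close_job())"
```

```text
the job is handed in; nothing more can be done
None
```

I moved the black pack with the grey grip from the charger into the extractor's battery well. I then pressed it home and lowered the cover until it was shut. I handed the job in at about 29.6 s of the 67 s allowed.

**Pack:**
- I held the pack almost all the way down. The first push stopped with the catch still pushed aside by about 4 mm, because the pack was tilted slightly and wedged.
- I let go of it there, a millimetre or so short of home. Pressing on the shoulder and on the grip top at 45–48 N did not free it.
- Gripping it lower, levelling it and pushing with about 21 N let the catch snap in. The wrist picture after I let go showed the catch back at its rest line and the grip upright at the home position.

**Cover:** I pushed it down slowly along its hinge arc with closed fingertips, at 1–2 N, to a firm stop (about 24 N, computed angle about 0). Overlays drawn for a fully shut cover match it in the scene picture and fit closely in the last wrist picture.

**Other checks:**
- In the last top picture the other items stand where they did and the charger is empty. The arm was clear of everything at hand-in.
- The gripper body and arm touched nothing, as far as the pictures and readings show.
- The real fingertips turned out to sit about 22 mm behind the reported TCP. My first grip was therefore shallow, which is probably why the pack tilted.
- Joint 2 came close to its range limit (−0.756 against −0.76) when I backed away from the cover. I moved it off before handing in.
- The top camera placed the bay about 5 mm differently from the wrist camera. I trusted the wrist camera.

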